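# Refill the chocolate display rows

### The arm

A 6-joint arm with a two-finger parallel gripper is mounted at the origin on the work surface. World frame = base frame: x ahead of the robot, y to its left, z up, the work surface at z = 0. Lengths are in m, angles in degrees, forces in N, time in s.
With the tool pointing down it reaches from about 0.4 to 0.825 m from the base axis. Payload 7 kg.
Tool frame: the origin (TCP) lies midway between the tips of the shut fingers; the grasp point (between the pads) lies 19 mm behind it; z points along the fingers, y is the line along which they close (so a half turn about z gives the same grasp; the last joint's range is limited). The gripper opens to 88 mm and grips with 3 to 60 N. Pads are 19 mm wide; open, the fingers measure 130 mm over their backs; the gripper's body (78 mm by 193 mm) begins 47 mm behind the grasp point.
Start: joints at [-50.472, 20.546, 0.682, 0, -70.136, -16.507], TCP at [0.264, -0.621, 0.227] pointing down, gripper open.
Joint ranges: [-176.03, 176.03], [-82.01, 121.73], [-58.28, 71.71], [-173.87, 95.51], [-174.79, -0.11], [-173.66, 173.66]. Speed limits (degrees/s): [136.94, 136.94, 172.46, 180, 180, 180].

### API

Orientations are given as [roll, pitch, yaw] about the fixed x, y, z axes, in that order (R = Rz(yaw) Ry(pitch) Rx(roll)).
In Python, from plant import ctrl gives the robot as it stands. The module is installed in compiled form; this text tells all that it offers.
- The arm moves only by the tool play_rows, never from a script. Its argument "commands" is a list that holds one entry, the list of rows, each a list of 7 numbers: the turn, a rotation vector about the tool's x, y, z in rad, then the shift along the tool's x, y, z in cm, then the finger opening in cm, from 0 to 8.76. In form: [[[ax, ay, az, x, y, z, grip], ...]]. A call has 1 to 8 rows; each row is the pose to reach, as a shift and turn from the pose commanded when the call began, along the tool's axes at that moment; what a row does not reach only later rows make up. A row lasts 1/12 s, in which the tool goes at most 41.7 mm and 7.16 degrees, less where a joint would pass 70% of its speed; a pose out of reach is approached as far as the arm can. A call with a gripper value outside its range is refused whole. The fingers move at their own pace and stop on an object; the grip force is fixed at half the most. Time passes only in rows, so rows that repeat a pose let the fingers close. It gives the time, the measured TCP pose, the force, the opening and the grip force at its end, in the units of the state.
- ctrl.get_obs(): the state, without advancing time (a new reading comes with each control period).
- ctrl.snapshot(name): name is "scene" or "top" or "wrist"; returns a dict with "color" (480x640x3 uint8, red, green, blue), "camera_matrix" (3x3 intrinsics, pixels), "origin" and "rotation" of the camera in the world; the wrist camera has in their place "hand_eye" (4x4, takes a point from camera to tool coordinates, whose origin is the TCP and whose axes are the flange's). Camera axes: x right, y down, z forward; pixel columns grow to the right and rows downward; lengths in m; the calibration is good to about 2 mm. A picture is of the moment at which its call begins: read the wrist's pose just before it. There is no depth.
- ctrl.close_job(): hands the job in; it is judged then, once.
Trained networks look in a picture, given as the dict that the camera call returned (one of the last four; its "shot" number tells which), for a name from the list of things; names that differ only in an ending like _2 or _b are one class to them, and where a whole thing is asked for, a point or a joint stands for the part that bears it (a point fixed in the world has none). Each returns a list of dicts, best first, with "conf" (0 to 1); they miss things now and then, are a little off and sometimes report something else, mostly with a low value. They report only what shows in the picture. A call takes as long as a camera call. They do not tell look-alikes from the thing itself.
- ctrl.find_in(picture, name): "bbox" ([left, top, width, height] in pixels, round what is visible of it).
The state is a dict: "clock": time; "joint_pos": joint angles; "qvel": joint speeds; "tau": joint torques, N m; "tool_pos": TCP position; "orientation": TCP orientation; "force": force on the tool from outside, world axes, zero at the start; "moment": the same for the moment, N m; "opening": finger opening in m; "gripper_force": force on a finger pad.
Only numpy, scipy, OpenCV 4.12 (cv2) and the standard library are available. Lean on these libraries where they do the work, as an engineer would, in place of code of your own. Each camera call takes 0.05 s, during which the arm holds its last target. There are 200 camera calls.

### The job

Refill the display tray: take the four good chocolates from the marble slab (the round cup with its almond, the oval almond shell, the square and the whole finger bar) and stand each upright in the middle of the empty place at the robot's end of the row of its own kind, flat on the row tray's floor between the rims and turned the same way as the others in that row. Leave the two seconds, the cup that has lost its almond and the snapped finger, where they lie on the slab.

Things in the scene. Friction and masses are not known exactly. Their poses are not given: they have to be found in the camera images.
- cup: Round dark chocolate cup, 39 mm across, upright sides 28 mm high, a whole brown almond in the hollow on top (to 31 mm). Its yaw does not matter. Starts upright on the marble slab (top 20 mm above the bench), any yaw, about 25 mm free on its grasp sides (across y). 15 to 45 g. Origin: centre of underside, z up.
- shell: Oval dark chocolate shell, 58 mm long (x) by 32 mm wide (y), straight sides, 27 mm high, a whole almond on top (to 34 mm). Starts upright on the marble slab (top 20 mm above the bench), any yaw, about 25 mm free on its grasp sides (across y). 15 to 45 g. Origin: centre of underside, z up.
- square: Square dark chocolate, 36 by 36 mm (x and y square to its sides), 26 mm high, a hazelnut and a small disc on top (to 34 mm). Starts upright on the marble slab (top 20 mm above the bench), any yaw, about 25 mm free on its grasp sides (across y). 15 to 45 g. Origin: centre of underside, z up.
- finger: Whole dark chocolate finger bar, 58 mm long (x) by 27 mm wide (y), 26 mm high, six slanting pale ridges on top. Starts upright on the marble slab (top 20 mm above the bench), any yaw, about 25 mm free on its grasp sides (across y). 15 to 45 g. Origin: centre of underside, z up.
- bare_cup: A second, not to be used: the same round cup, 39 mm across and 28 mm high, but its hollow is empty, the almond is missing. On the slab. Origin: centre of underside.
- snapped_finger: A second, not to be used: half a finger bar, 31 mm long (x) by 27 mm wide, 26 mm high, three pale ridges, one end broken and showing the light filling. On the slab. Origin: on the underside, near its centre.
- row_cup: Fixed steel row tray on the display tray, holding two almond cups (round) at x = 80 and 160 mm. Origin: its underside, below the middle of its empty place; x along the row away from the robot, y across, z up. 66 mm wide inside, floor 3 mm above origin and 15 mm above the bench, rim 5 mm above floor, end rim at x = -45 mm. Rows lie 73 mm apart, in any order.
- row_shell: Fixed steel row tray on the display tray, holding two almond shells (length along x) at x = 80 and 160 mm. Origin: its underside, below the middle of its empty place; x along the row away from the robot, y across, z up. 66 mm wide inside, floor 3 mm above origin and 15 mm above the bench, rim 5 mm above floor, end rim at x = -45 mm. Rows lie 73 mm apart, in any order.
- row_square: Fixed steel row tray on the display tray, holding two squares (sides along x and y) at x = 80 and 160 mm. Origin: its underside, below the middle of its empty place; x along the row away from the robot, y across, z up. 66 mm wide inside, floor 3 mm above origin and 15 mm above the bench, rim 5 mm above floor, end rim at x = -45 mm. Rows lie 73 mm apart, in any order.
- row_finger: Fixed steel row tray on the display tray, holding two finger bars (length along x) at x = 80 and 160 mm. Origin: its underside, below the middle of its empty place; x along the row away from the robot, y across, z up. 66 mm wide inside, floor 3 mm above origin and 15 mm above the bench, rim 5 mm above floor, end rim at x = -45 mm. Rows lie 73 mm apart, in any order.
There are look-alikes about, which are no part of the job. What is shaped like the square but green is not meant.

How it is judged:
By the outcome, as a careful person would: the job done as asked, in the order asked, and still so for the second after the job is handed in, with the robot touching nothing.
It also fails if it takes over 96 s, if anything falls off the work surface, if the arm or the gripper's body presses on something with over 40 N, if the wrist force passes 120 N, or if a joint passes its speed limit or range.

## Working session

There is one attempt and no reset: what is moved stays moved. The work goes in short steps, Python scripts to look and compute and a tool call to move; the robot and the scene stay as the last step left them, time stands still between calls to the robot, and variables do not carry over. Pictures are saved under pics/ and viewed, at most 14 in all, crops included, and the job is handed in when it is done.

Besides the shell and the picture viewer there is one more tool, called after ">>>" as name(argument=value, ...), one argument or row to a line, values as JSON. play_rows: Moves the arm, as the interface text tells. Its arguments: {"type":"object","properties":{"commands":{"type":"array","items":{"type":"array","items":{"type":"array","items":{"type":"number"}}}}},"required":["commands"]}

```bash
mkdir -p pics
python3 - <<'E'
from plant import ctrl
import cv2,pickle
print(ctrl.get_obs())
d={}
for n in("scene","top"):
    s=ctrl.snapshot(n); d[n]=s
    cv2.imwrite(f"pics/{n}0.png",s["color"][:,:,::-1])
    print(n,s["origin"],s["rotation"],s["camera_matrix"])
    for k in ["cup","shell","square","finger","bare_cup","snapped_finger"]:
        print(k,[(x["bbox"],round(x["conf"],2)) for x in ctrl.find_in(s,k)])
pickle.dump(d,open("d0.pkl","wb"))
E
```

```text
{'clock': 0.0, 'joint_pos': array([-5.04748447e+01,  2.05904863e+01,  6.32779028e-01, -2.03448933e-02,
       -7.01341591e+01, -1.65058280e+01]), 'qvel': array([ 0.06263379,  0.04680543,  0.03203577,  0.03185021, -0.06739623,
       -0.03345909]), 'tau': array([-8.76370486e-04, -5.82722104e+01,  2.93055940e+01,  6.99725971e+00,
        6.77786578e-03, -1.56229330e-04]), 'tool_pos': array([ 0.26372641, -0.62081606,  0.22562512]), 'orientation': array([ 1.79906485e+02, -7.76570625e-03, -1.56987595e+02]), 'force': array([ 0.18923943, -1.17682089,  0.08618254]), 'moment': array([ 0.00228845,  0.0180251 , -0.04552473]), 'gripper_force': 0.0, 'opening': 0.08786499022493535}
scene [ 0.81729878 -0.15049604  0.63471682] [-146.76367613    0.89097589   65.09293217] [[433.29356944   0.         324.18652819]
 [  0.         433.29356944 243.61809976]
 [  0.           0.           1.        ]]
cup [([148.9, 387.6, 36.4, 35.1], 0.95)]
shell [([297.4, 323.5, 32.5, 38.1], 0.6)]
square [([272.7, 278.1, 31.6, 29.5], 0.94), ([324.5, 171.3, 26.8, 21.8], 0.82), ([293.5, 324.9, 38.3, 39.1], 0.6)]
finger [([253.4, 236.5, 34.8, 37.3], 0.97)]
bare_cup [([193.1, 263.7, 26.8, 30.0], 0.79)]
snapped_finger [([212.0, 304.9, 30.0, 33.7], 0.92)]
top [ 0.27660082 -0.01945695  1.12883097] [-169.99462588    0.63756728  -89.80294232] [[581.63061712   0.         321.84931502]
 [  0.         581.63061712 246.23341397]
 [  0.           0.           1.        ]]
cup [([459.4, 169.9, 22.8, 20.0], 0.66), ([216.3, 150.7, 50.4, 131.8], 0.28)]
shell [([347.4, 167.6, 26.2, 27.3], 0.74)]
square [([353.9, 213.1, 19.1, 21.7], 0.61), ([256.4, 311.0, 27.6, 21.5], 0.61), ([456.1, 170.5, 25.1, 17.6], 0.34)]
finger [([350.3, 245.5, 25.4, 35.0], 0.76)]
bare_cup [([408.7, 256.1, 22.1, 16.3], 0.6)]
snapped_finger [([404.5, 213.9, 22.2, 20.4], 0.49)]
```

View pics/scene0.png

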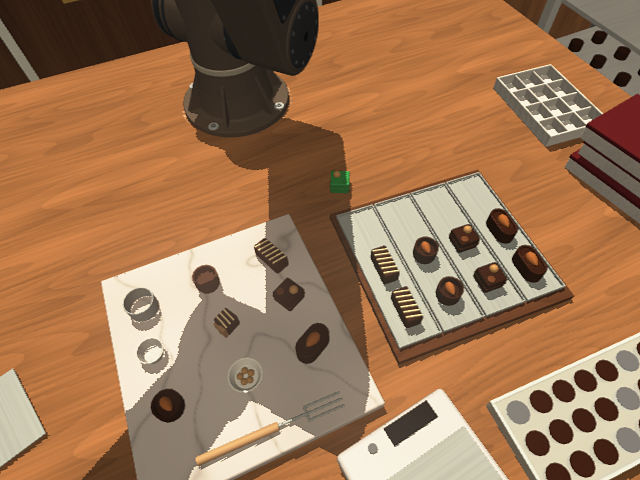

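View pics/top0.png

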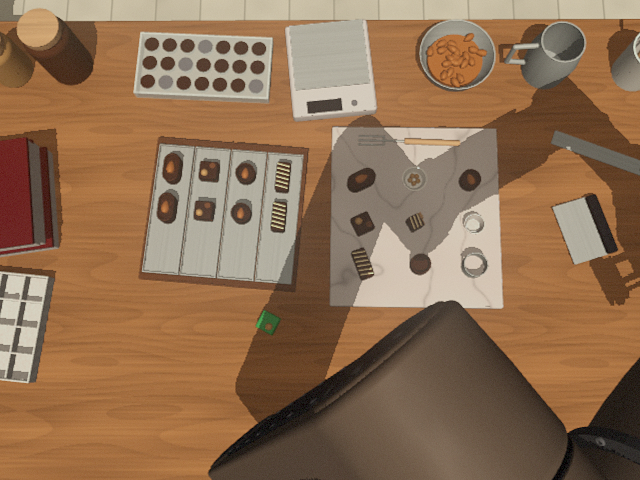

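The scene view shows the slab with the almond cup (168,405), shell (312,343), square (289,293), whole finger (270,253), bare cup (206,278) and half finger (226,320). In the tray, the row order from the slab side is finger, cup, square, shell. The green decoy is off both. Next I'll triangulate from both views.

```bash
cat > h.py <<'E'
import numpy as np, cv2, json
from scipy.spatial.transform import Rotation as Ro
rpy=lambda e: Ro.from_euler("xyz",e,degrees=True).as_matrix()
def campose(s,obs=None):
    if "origin" in s:
        r=np.array(s["rotation"]); return np.array(s["origin"]), (rpy(r) if r.ndim==1 else r)
    H=np.array(s["hand_eye"]); R=rpy(obs["orientation"]); 
    return obs["tool_pos"]+R@H[:3,3], R@H[:3,:3]
def ray(K,o,R,uv):
    d=R@np.linalg.inv(K)@np.array([uv[0],uv[1],1.]); return o,d/np.linalg.norm(d)
def onz(K,o,R,uv,z):
    o,d=ray(K,o,R,uv); return o+d*(z-o[2])/d[2]
def tri(rays):
    A=sum(np.eye(3)-np.outer(d,d) for o,d in rays); b=sum((np.eye(3)-np.outer(d,d))@o for o,d in rays)
    p=np.linalg.solve(A,b); return p,[np.linalg.norm((np.eye(3)-np.outer(d,d))@(p-o)) for o,d in rays]
def proj(K,o,R,p):
    q=R.T@(np.array(p)-o); q=K@q; return q[:2]/q[2]
E
python3 - <<'E'
from h import *; import pickle
d=pickle.load(open("d0.pkl","rb"))
S=d["scene"];T=d["top"]
P={"cup":((168,405),(470,180)),"shell":((312,343),(361,180)),"square":((289,293),(362,223.5)),"finger":((270,254),(362,263)),
"bare":((206,278),(420,264)),"half":((226,320),(415,222)),"trayF1":((385,264),(279,215)),"trayF2":((406,307),(283,176)),"trayS1":((502,224),(167,207)),"trayS2":((530,262),(173,168)),
"slabcornerL":((290,215),(331,306)),"slabTL":((103,282),(502,307)), "rim near-right":((350,218),(295,283)),"tray near-left":((477,172),(143,273)), "green":((340,181),(268,322))}
for k,(a,b) in P.items():
    p,r=tri([ray(s["camera_matrix"],*campose(s),uv) for s,uv in((S,a),(T,b))]); print(k,p.round(4),np.round(r,4))
s=__import__("plant").ctrl.snapshot("wrist"); print(s["hand_eye"],s["camera_matrix"])
E
```

```text
cup [ 0.6007 -0.2925  0.0346] [0.0016 0.0016]
shell [ 0.6024 -0.0817  0.0299] [0.001 0.001]
square [ 0.5148 -0.0821  0.0332] [0.0016 0.0016]
finger [ 0.4374 -0.0824  0.0355] [0.0005 0.0005]
bare [ 0.4356 -0.191   0.0359] [0.0016 0.0016]
half [ 0.5172 -0.184   0.0352] [0.0013 0.0013]
trayF1 [0.5321 0.078  0.0314] [0.0015 0.0015]
trayF2 [0.611  0.0711 0.0289] [0.0009 0.0009]
trayS1 [0.5482 0.2963 0.0312] [0.0015 0.0015]
trayS2 [0.6279 0.2891 0.0308] [0.0023 0.0023]
slabcornerL [ 0.3586 -0.0205  0.0104] [0.0039 0.0039]
slabTL [ 0.3562 -0.3479  0.0138] [0.002 0.002]
rim near-right [0.408 0.061 0.012] [0.017 0.017]
tray near-left [0.4211 0.3417 0.0141] [0.002 0.002]
green [0.3272 0.0975 0.0126] [0.0018 0.0018]
[[ 3.74859181e-04 -9.63569069e-01 -2.67459359e-01  7.20402233e-02]
 [ 9.99999923e-01  3.29125611e-04  2.15823045e-04  8.65010882e-05]
 [-1.19932685e-04 -2.67459419e-01  9.63569118e-01 -1.58185349e-01]
 [ 0.00000000e+00  0.00000000e+00  0.00000000e+00  1.00000000e+00]] [[376.87077965   0.         313.68653545]
 [  0.         376.87077965 246.05458197]
 [  0.           0.           1.        ]]
```

```bash
cat >> h.py <<'E'
def plan(*wps):
    """waypoints (x,y,z,yaw) -> rows relative to the commanded pose; remembers the last as commanded"""
    c=json.load(open("cmd.json")); p0=np.array(c["p"]); R0=np.array(c["R"])
    for w in wps:
        p=np.array(w[:3]); v=Ro.from_matrix(R0.T@rpy([180,0,w[3]])).as_rotvec().round(3); t=(R0.T@(p-p0)*100).round(2)
        print("row",list(v+0.),list(t+0.), "min rows %.1f"%max(np.linalg.norm(t)/4.17,np.degrees(np.linalg.norm(v))/7.16))
    json.dump(dict(p=list(p0+R0@t/100),R=(R0@Ro.from_rotvec(v).as_matrix()).tolist()),open("cmd.json","w"))
def chk(n=1):
    from plant import ctrl
    o=ctrl.get_obs(); c=json.load(open("cmd.json"))
    print("t",o["clock"],"err mm",((o["tool_pos"]-c["p"])*1000).round(1),"deg",np.degrees(Ro.from_matrix(np.array(c["R"]).T@rpy(o["orientation"])).as_rotvec()).round(2),"open",o["opening"],"gf",o["gripper_force"],"F",o["force"].round(1),"q",o["joint_pos"].round(0))
E
python3 - <<'E'
from h import *
json.dump(dict(p=[.264,-.621,.227],R=rpy([180,0,-156.979]).tolist()),open("cmd.json","w"))
plan((.48,-.19,.25,-180))
E
```

```text
row [np.float64(0.0), np.float64(0.0), np.float64(0.402)] [np.float64(-36.73), np.float64(31.22), np.float64(-2.3)] min rows 11.6
```

```bash
sed -i 's/list(v+0.),list(t+0.)/v.tolist()+t.tolist()/' h.py
python3 - <<'E'
from h import *
json.dump(dict(p=[.264,-.621,.227],R=rpy([180,0,-156.979]).tolist()),open("cmd.json","w"))
plan((.37,-.42,.24,-168))
plan((.48,-.19,.25,-180))
E
```

```text
row [0.0, -0.0, 0.192, -17.62, 14.35, -1.3] min rows 5.5
row [-0.0, -0.0, 0.21, -15.54, 20.21, -1.0] min rows 6.1
```

>>> play_rows(
  commands=[
    [[0,0,0.192,-17.62,14.35,-1.3,8.7],[0,0,0.192,-17.62,14.35,-1.3,8.7],[0,0,0.192,-17.62,14.35,-1.3,8.7],[0,0,0.192,-17.62,14.35,-1.3,8.7],[0,0,0.192,-17.62,14.35,-1.3,8.7],[0,0,0.192,-17.62,14.35,-1.3,8.7],[0,0,0.192,-17.62,14.35,-1.3,8.7],[0,0,0.192,-17.62,14.35,-1.3,8.7]],
  ],
)

```text
clock: 1.42
tool_pos: [0.3708, -0.4194, 0.2402]
orientation: [-180.0, 0.0, -167.8]
force: [0.6, -0.3, 1.0]
opening: 0.0868
gripper_force: 0.0
```

>>> play_rows(
  commands=[
    [[0,0,0.21,-15.54,20.21,-1.0,8.7],[0,0,0.21,-15.54,20.21,-1.0,8.7],[0,0,0.21,-15.54,20.21,-1.0,8.7],[0,0,0.21,-15.54,20.21,-1.0,8.7],[0,0,0.21,-15.54,20.21,-1.0,8.7],[0,0,0.21,-15.54,20.21,-1.0,8.7],[0,0,0.21,-15.54,20.21,-1.0,8.7],[0,0,0.21,-15.54,20.21,-1.0,8.7]],
  ],
)

```text
clock: 2.08
tool_pos: [0.4812, -0.1888, 0.2496]
orientation: [180.0, 0.0, -179.9]
force: [0.3, -0.1, 0.9]
opening: 0.0871
gripper_force: 0.0
```

```bash
cat >> h.py <<'E'
def shoot(n):
    import pickle; from plant import ctrl
    o=ctrl.get_obs(); s=ctrl.snapshot("wrist"); cv2.imwrite(f"pics/{n}.png",s["color"][:,:,::-1]); pickle.dump((s,o),open(n+".pkl","wb"))
    return s,o
E
python3 - <<'E'
from h import *
chk(); shoot("w1")
plan((.48,-.01,.25,-180)); plan((.48,.17,.25,-180))
E
```

```text
t 2.0833 err mm [ 1.2  1.2 -0.4] deg [-0.   -0.01 -0.14] open 0.0870882084109259 gf 0.0 F [ 0.3 -0.1  0.9] q [  0.   5. -17.  -0. -68. -90.]
row [-0.0, -0.0, -0.0, -0.0, 18.0, 0.0] min rows 4.3
row [-0.0, -0.0, -0.0, 0.0, 18.0, 0.0] min rows 4.3
```

View pics/w1.png

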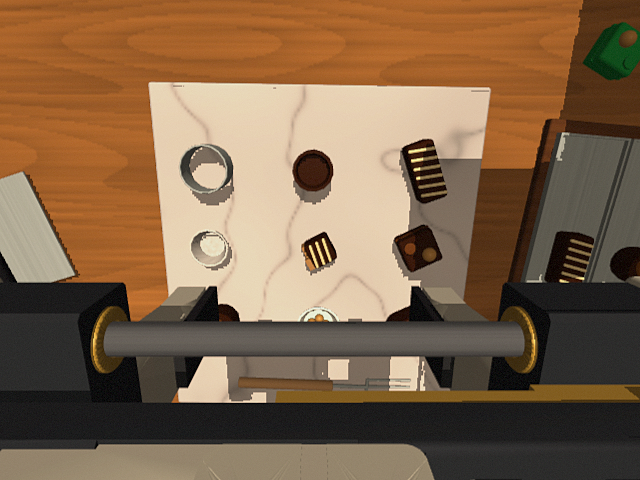

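The wrist view shows the near finger (424,170), square (417,248), bare cup (313,170) and half finger (319,252) on the slab. The gripper hides the cup and shell, so I'll look again from further out.

Run:
```python
from h import *
c=json.load(open("cmd.json")); c["p"][1]-=.36; json.dump(c,open("cmd.json","w"))
chk();plan((.68,-.25,.25,-180)); plan((.68,-.10,.25,-180))
```

```text
t 2.1333 err mm [ 0.4  0.1 -0.6] deg [ 0.01  0.02 -0.1 ] open 0.0867405039656374 gf 0.0 F [ 1.1 -0.3  0.7] q [  0.   5. -17.   0. -68. -90.]
row [-0.0, -0.0, -0.0, -20.0, -6.0, 0.0] min rows 5.0
row [-0.0, -0.0, -0.0, 0.0, 15.0, 0.0] min rows 3.6
```

>>> play_rows(
  commands=[
    [[0,0,0,-20,-6,0,8.7],[0,0,0,-20,-6,0,8.7],[0,0,0,-20,-6,0,8.7],[0,0,0,-20,-6,0,8.7],[0,0,0,-20,-6,0,8.7],[0,0,0,-20,-6,0,8.7],[0,0,0,-20,-6,0,8.7],[0,0,0,-20,-6,0,8.7]],
  ],
)

```text
clock: 2.8
tool_pos: [0.679, -0.2523, 0.248]
orientation: [180.0, -0.1, 179.9]
force: [-0.7, 1.1, 0.4]
opening: 0.087
gripper_force: 0.0
```

```bash
python3 -c "
from h import *
shoot('w2')"
```

>>> play_rows(
  commands=[
    [[0,0,0,0,15,0,8.7],[0,0,0,0,15,0,8.7],[0,0,0,0,15,0,8.7],[0,0,0,0,15,0,8.7],[0,0,0,0,15,0,8.7],[0,0,0,0,15,0,8.7]],
  ],
)

```text
clock: 3.35
tool_pos: [0.6791, -0.099, 0.2518]
orientation: [180.0, 0.2, -179.9]
force: [-0.2, -0.6, 0.8]
opening: 0.087
gripper_force: 0.0
```

```bash
python3 -c "
from h import *
shoot('w3'); chk(); plan((.58,.13,.25,-180)); plan((.58,.25,.25,-180))"
```

```text
t 3.4 err mm [-0.8 -0.   1.4] deg [-0.01 -0.14 -0.07] open 0.0868624636903437 gf 0.0 F [-0.1  0.3  0.8] q [  8.  21.   4.   0. -73. -98.]
row [-0.0, -0.0, -0.0, 10.01, 23.0, 0.0] min rows 6.0
row [-0.0, -0.0, -0.0, 0.0, 12.0, 0.0] min rows 2.9
```

View pics/w2.png

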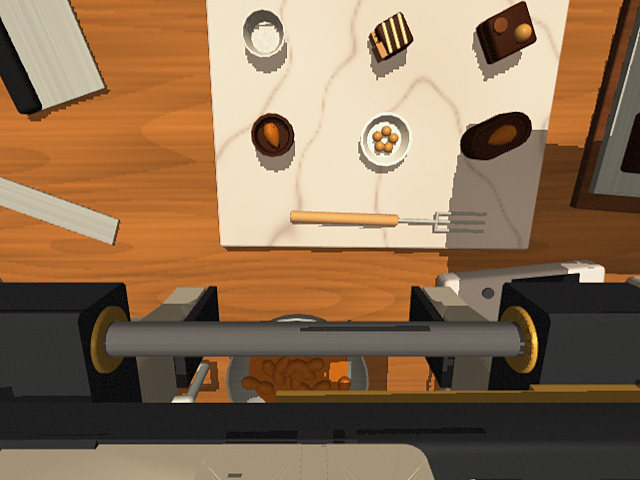

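View pics/w3.png

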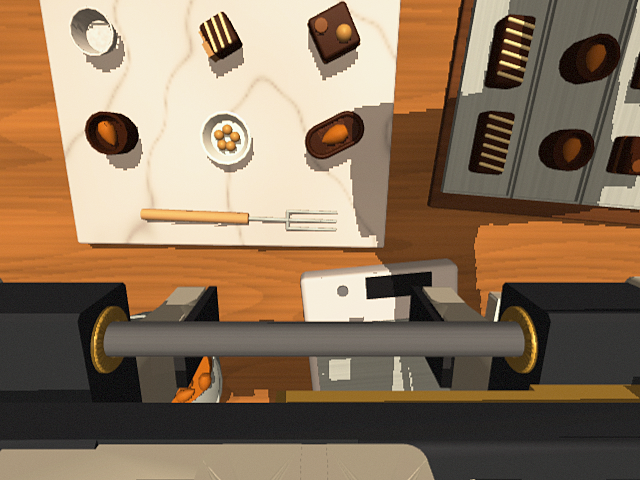

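Both views show the cup, shell and square clearly: cup at (272,135) in w2 and (110,133) in w3, shell at (496,136) and (334,134). Next, the tray views.

>>> play_rows(
  commands=[
    [[0,0,0,10.01,23,0,8.7],[0,0,0,10.01,23,0,8.7],[0,0,0,10.01,23,0,8.7],[0,0,0,10.01,23,0,8.7],[0,0,0,10.01,23,0,8.7],[0,0,0,10.01,23,0,8.7],[0,0,0,10.01,23,0,8.7],[0,0,0,10.01,23,0,8.7]],
  ],
)

```text
clock: 4.07
tool_pos: [0.5792, 0.1305, 0.2507]
orientation: [180.0, 0.1, -179.9]
force: [0.4, -0.7, 0.0]
opening: 0.0868
gripper_force: 0.0
```

```bash
python3 -c "
from h import *
shoot('w4')"
```

>>> play_rows(
  commands=[
    [[0,0,0,0,12,0,8.7],[0,0,0,0,12,0,8.7],[0,0,0,0,12,0,8.7],[0,0,0,0,12,0,8.7],[0,0,0,0,12,0,8.7],[0,0,0,0,12,0,8.7]],
  ],
)

```text
clock: 4.62
tool_pos: [0.5805, 0.2481, 0.2493]
orientation: [-180.0, -0.0, 179.9]
force: [0.9, -0.7, -0.6]
opening: 0.0869
gripper_force: 0.0
```

```bash
python3 -c "
from h import *
shoot('w5');chk()
a=cv2.imread('pics/w4.png')[:300];b=cv2.imread('pics/w5.png')[:300]
cv2.imwrite('pics/w45.png',np.vstack([a,b]))
"
```

```text
t 4.6667 err mm [ 0.4 -2.2 -0.5] deg [0.02 0.01 0.12] open 0.08730089979218295 gf 0.0 F [-0.1 -1.   0.4] q [  41.   16.   -3.    0.  -71. -131.]
```

View pics/w45.png

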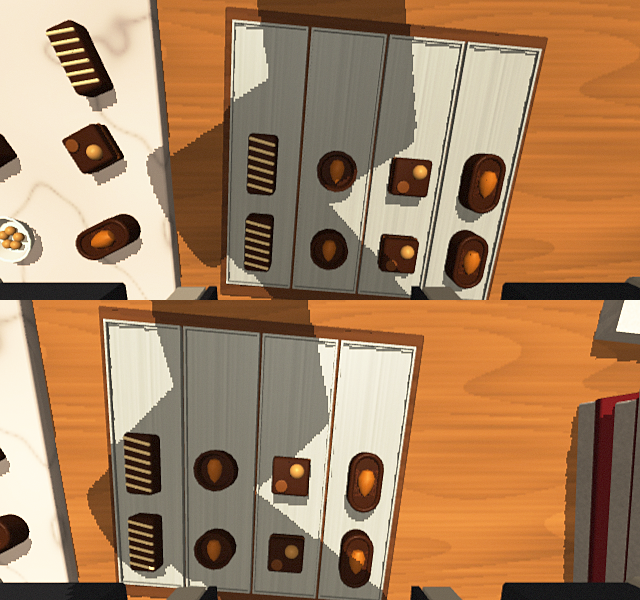

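The tray shows clearly in both views. Its rows from the slab side are finger, cup, square, shell, with the empty places at the near (top) end. Now I'll fit prism silhouettes across the views.

```bash
cat > fit.py <<'E'
from h import *; import pickle
from scipy.optimize import minimize
CP={"w1":(.48,-.19,.25),"w2":(.68,-.25,.25),"w3":(.68,-.10,.25),"w4":(.58,.13,.25),"w5":(.58,.25,.25)}
def view(n):
    s,o=pickle.load(open(n+".pkl","rb")); o=dict(o)
    if n in CP: o["tool_pos"]=np.array(CP[n]); o["orientation"]=[180,0,180]
    return s,np.array(s["camera_matrix"]),*campose(s,o)
t=np.linspace(0,2*np.pi,48,endpoint=False); c,s_=np.cos(t),np.sin(t)
def stad(L,W): # oval
    return np.c_[L/2*np.sign(c)*abs(c)**.8,W/2*np.sign(s_)*abs(s_)**.8]
rect=lambda L,W:np.array([[L,W],[-L,W],[-L,-W],[L,-W]])/2
SH={"cup":(np.c_[c,s_]*.0195,.028),"shell":(stad(.058,.032),.027),"square":(rect(.036,.036),.026),"finger":(rect(.058,.027),.026)}
def model(kind,p):
    o,h=SH[kind]; a=p[3]; q=o@np.array([[np.cos(a),np.sin(a)],[-np.sin(a),np.cos(a)]])+p[:2]
    return np.vstack([np.c_[q,np.full(len(q),p[2]+z)] for z in(0,h)])
def hullproj(V,P):
    _,K,o,R=V; q=(K@(R.T@(P-o).T)).T; return cv2.convexHull((q[:,:2]/q[:,2:]).astype(np.float32))[:,0]
def mask(V,seed,th):
    im=V[0]["color"].astype(int); u,v=seed.round().astype(int); r=45
    y0,x0=max(v-r,0),max(u-r,0); cr=im[y0:min(v+r,283),x0:u+r]
    m=((cr.max(2)<th)|((cr[...,0]-cr[...,2]>.45*cr[...,0])&(cr[...,0]<150)&(cr.max(2)<th+25))).astype(np.uint8)
    m=cv2.morphologyEx(m,cv2.MORPH_OPEN,np.ones((3,3)))
    m=cv2.morphologyEx(m,cv2.MORPH_CLOSE,np.ones((5,5)))
    n,l,st,ce=cv2.connectedComponentsWithStats(m)
    k=min((i for i in range(1,n) if st[i,4]>200),key=lambda i:np.hypot(*(ce[i]+[x0,y0]-seed)))
    pts=np.argwhere(l==k)[:,::-1]
    return cv2.convexHull((pts+[x0,y0]).astype(np.float32))[:,0]
def cost(p,kind,VH):
    s=0
    for V,H in VH:
        M=hullproj(V,model(kind,p)); a,_=cv2.intersectConvexConvex(H,M); A=cv2.contourArea(H);B=cv2.contourArea(M); s+=1-a/(A+B-a)
    return s/len(VH)
def fit(kind,p0,views,th=75,grow=.5):
    VH=[]
    for n in views:
        V=view(n); H=mask(V,hullproj(V,model(kind,np.array(p0))).mean(0),th)
        ce=H.mean(0); H=(ce+(H-ce)*(1+grow/np.linalg.norm(H-ce,axis=1,keepdims=True))).astype(np.float32); VH.append((V,H))
    best=min((minimize(cost,[*p0[:3],a],(kind,VH),method="Nelder-Mead",options=dict(initial_simplex=np.array([*p0[:3],a])+np.vstack([np.zeros(4),np.diag([.006,.006,.006,.3])]),xatol=1e-5,fatol=1e-5,maxiter=600)) for a in ([0] if kind=="cup" else np.radians([0,30,60,90,120,150]) if kind!="square" else np.radians([0,30,60]))),key=lambda r:r.fun)
    return best.x,best.fun,VH
E
python3 - <<'E'
from fit import *
J=[("cup",(.6007,-.2925,.02,0),["w2","w3"]),("shell",(.6024,-.0817,.02,0),["w2","w3","w4"]),("square",(.5148,-.0821,.02,0),["w1","w2","w3","w4"]),("finger",(.4374,-.0824,.02,0),["w1","w4"]),
("finger",(.532,.078,.015,0),["w4","w5"]),("finger",(.611,.071,.015,0),["w4"]),
("cup",(.5373,.1507,.015,0),["w4","w5"]),("cup",(.6165,.1438,.015,0),["w4"]),
("square",(.543,.2235,.015,0),["w4","w5"]),("square",(.622,.2165,.015,0),["w4"]),
("shell",(.5482,.2963,.015,0),["w4","w5"]),("shell",(.6279,.2891,.015,0),["w4"])]
out=[];tiles=[]
for k,p,v in J:
    try: x,f,VH=fit(k,p,v)
    except Exception as e: print(k,"fail",e); continue
    print(k,x[:3].round(4),np.degrees(x[3]).round(1),"1-IoU",round(f,3)); out.append((k,x))
    for V,H in VH[:2]:
        im=V[0]["color"][:,:,::-1].copy(); im=cv2.resize(im,None,fx=2,fy=2,interpolation=cv2.INTER_NEAREST); M=hullproj(V,model(k,x))
        cv2.polylines(im,[(H*2).astype(int)],1,(0,255,0)); cv2.polylines(im,[(M*2).astype(int)],1,(0,0,255))
        u,w=(M.mean(0)*2).astype(int); u=min(max(u,65),1210);w=min(max(w,65),890); tiles.append(im[w-65:w+65,u-65:u+65])
while len(tiles)%6: tiles.append(tiles[0]*0)
cv2.imwrite("pics/fit.png",np.vstack([np.hstack(tiles[i:i+6]) for i in range(0,len(tiles),6)])[:600])
pickle.dump(out,open("fit.pkl","wb"))
E
```

```text
cup [ 0.6017 -0.2883  0.0223] 7.8 1-IoU 0.095
shell [ 0.6023 -0.0802  0.0216] -64.0 1-IoU 0.071
square [ 0.5152 -0.0817  0.0172] 26.2 1-IoU 0.162
finger [ 0.4363 -0.0814  0.0156] 20.2 1-IoU 0.105
finger [0.5293 0.0782 0.0045] 175.3 1-IoU 0.057
finger [0.6118 0.0709 0.0027] 175.6 1-IoU 0.035
cup [0.5357 0.1523 0.0088] 21.1 1-IoU 0.029
cup [0.618  0.1456 0.0063] 26.7 1-IoU 0.029
square [0.5421 0.2268 0.0044] -4.0 1-IoU 0.045
square [ 6.258e-01  2.213e-01 -4.000e-04] 85.2 1-IoU 0.04
shell [0.5484 0.301  0.0057] -5.7 1-IoU 0.061
shell [0.6289 0.2925 0.009 ] -6.2 1-IoU 0.076
```

View pics/fit.png

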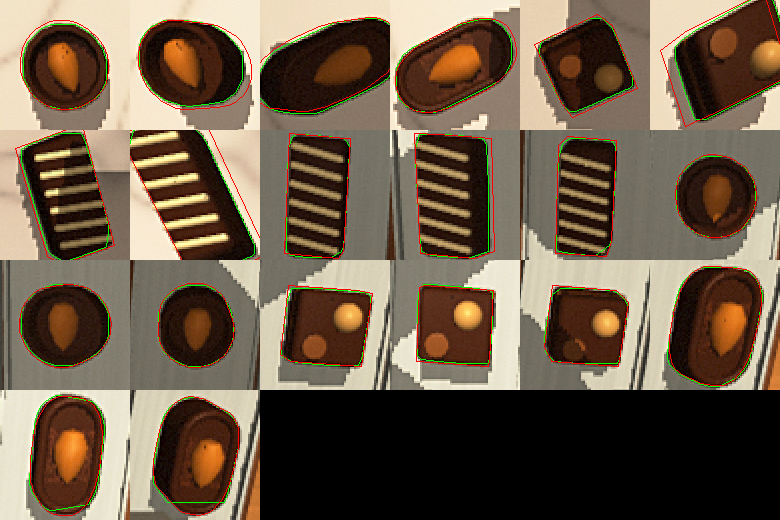

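Run:
```python
from h import *
from plant import ctrl
for i in range(8): ctrl.snapshot("top"); chk()
```

```text
t 4.7167 err mm [ 0.4 -2.2 -0.4] deg [0.01 0.   0.13] open 0.087394149129584 gf 0.0 F [ 0.5 -0.9 -0.3] q [  41.   16.   -3.    0.  -71. -131.]
t 4.7667 err mm [ 0.3 -2.1 -0.2] deg [ 0.   -0.01  0.13] open 0.08708724330193864 gf 0.0 F [ 0.3 -1.1 -1. ] q [  41.   16.   -3.    0.  -71. -131.]
t 4.8167 err mm [ 0.3 -1.8 -0.2] deg [-0.01 -0.02  0.11] open 0.08702101806830947 gf 0.0 F [ 0.1 -0.8 -1.1] q [  41.   16.   -3.    0.  -71. -131.]
t 4.8667 err mm [ 0.2 -1.6 -0.1] deg [-0.01 -0.02  0.1 ] open 0.08683966402524547 gf 0.0 F [ 0.4 -0.7 -0.5] q [  41.   16.   -3.    0.  -71. -131.]
t 4.9167 err mm [ 0.1 -1.3 -0.1] deg [-0.01 -0.02  0.08] open 0.08695887074661918 gf 0.0 F [-0.1 -0.7 -0.8] q [  41.   16.   -3.    0.  -71. -131.]
t 4.9667 err mm [ 0.1 -1.  -0.1] deg [-0.02 -0.02  0.06] open 0.08701224777827027 gf 0.0 F [-0.1 -0.5  0.4] q [  41.   16.   -3.    0.  -71. -131.]
t 5.0167 err mm [ 0.  -0.8 -0.2] deg [-0.01 -0.02  0.04] open 0.0868742314804405 gf 0.0 F [-0.4 -0.8 -0.4] q [  41.   16.   -3.    0.  -71. -131.]
t 5.0667 err mm [-0.  -0.6 -0.2] deg [-0.01 -0.01  0.03] open 0.08724689754566126 gf 0.0 F [-0.5  0.   0.2] q [  41.   16.   -3.    0.  -71. -131.]
```

The readings are precise; the arm just settles slowly. I'll use the measured poses, reshoot the view from here, and refit with a larger crop.

```bash
sed -i 's/^CP=.*/CP={}/; s/r=45/r=62/' fit.py
cat > run.py <<'E'
from fit import *
J=[("cup",(.6007,-.2905,.02,0),["w2","w3"]),("shell",(.6024,-.0810,.02,0),["w2","w3","w4"]),("square",(.5148,-.0821,.02,0),["w1","w3","w4"]),("finger",(.4374,-.0824,.02,0),["w1","w4"]),
("finger",(.53,.078,.015,0),["w4","w5"]),("finger",(.611,.071,.015,0),["w4","w5"]),
("cup",(.5373,.1507,.015,0),["w4","w5"]),("cup",(.6165,.1438,.015,0),["w4","w5"]),
("square",(.543,.2235,.015,0),["w4","w5"]),("square",(.622,.2165,.015,0),["w4","w5"]),
("shell",(.5482,.2963,.015,0),["w4","w5"])]
if __name__=="__main__":
  out=[]
  for k,p,v in J:
    x,f,VH=fit(k,p,v)
    # again with the floor height as known
    fz=.02 if p[1]<0 else .015
    y=minimize(lambda q:cost([q[0],q[1],fz,q[2]],k,VH),[x[0],x[1],x[3]],method="Nelder-Mead",options=dict(initial_simplex=np.array([x[0],x[1],x[3]])+np.vstack([np.zeros(3),np.diag([.003,.003,.1])]),xatol=1e-5,fatol=1e-5))
    print(k,x[:3].round(4),np.degrees(x[3]).round(1),round(f,3),"| fixed z",y.x[:2].round(4),np.degrees(y.x[2]).round(1),round(y.fun,3)); out.append((k,y.x))
  pickle.dump(out,open("fit.pkl","wb"))
E
python3 -c "
from h import *
shoot('w5');chk()"; python3 run.py
```

```text
t 5.1167 err mm [-0.1 -0.5 -0.3] deg [-0.01 -0.01  0.01] open 0.08702436768238735 gf 0.0 F [-0.1 -0.6 -0.1] q [  41.   16.   -3.    0.  -71. -131.]
cup [ 0.6007 -0.2909  0.0176] 7.8 0.06 | fixed z [ 0.6009 -0.29  ] 7.9 0.07
shell [ 0.602  -0.08    0.0181] -63.6 0.039 | fixed z [ 0.6019 -0.0802] -63.6 0.045
square [ 0.5147 -0.0815  0.0171] 25.3 0.151 | fixed z [ 0.5151 -0.0816] 25.4 0.162
finger [ 0.4366 -0.0808  0.0161] 200.3 0.107 | fixed z [ 0.4371 -0.0814] 203.0 0.125
finger [0.529  0.0792 0.0104] 175.4 0.064 | fixed z [0.5289 0.0801] 175.7 0.083
finger [0.6101 0.0726 0.0104] -4.9 0.083 | fixed z [0.6092 0.0734] -5.5 0.103
cup [0.535  0.1524 0.014 ] 13.7 0.037 | fixed z [0.5349 0.1525] 15.7 0.04
cup [0.6151 0.1459 0.014 ] 4.7 0.054 | fixed z [0.6148 0.1459] 4.7 0.056
square [0.5413 0.2257 0.0107] -4.2 0.032 | fixed z [0.5411 0.2255] -4.5 0.052
square [0.6218 0.2189 0.0117] 85.5 0.068 | fixed z [0.6214 0.2187] 85.5 0.078
shell [0.5472 0.2981 0.0137] -5.0 0.049 | fixed z [0.5471 0.2977] -4.8 0.052
```

Run:
```python
from h import *
from scipy.optimize import least_squares
D=[(0,1,.529,.0797),(0,2,.6097,.073),(1,1,.535,.1524),(1,2,.615,.1459),(2,1,.5412,.2256),(2,2,.6216,.2188),(3,1,.5472,.2979)]
def f(p):
    c,s=np.cos(p[2]),np.sin(p[2]); return np.ravel([[p[0]+.08*n*c-.073*i*s-x,p[1]+.08*n*s+.073*i*c-y] for i,n,x,y in D])
r=least_squares(f,[.45,.08,0]); p=r.x; print(p,np.degrees(p[2]),(r.fun.reshape(-1,2)*1000).round(1).tolist())
pl={k:[p[0]-.073*i*np.sin(p[2]),p[1]+.073*i*np.cos(p[2]),np.degrees(p[2])] for i,k in enumerate(["finger","cup","square","shell"])}
print(pl); json.dump(pl,open("place.json","w"))
plan((.59,-.02,.18,-184.7)); plan((.601,-.290,.12,-184.7)); plan((.601,-.290,.029,-184.7));plan((.601,-.290,.12,-184.7))
```

```text
[ 0.44966091  0.08627987 -0.08191187] -4.693204322610632 [[0.4, 0.0], [-0.6, 0.2], [0.4, 0.1], [0.1, 0.0], [0.1, -0.4], [-0.5, -0.1], [0.1, 0.1]]
{'finger': [np.float64(0.44966091204478836), np.float64(0.08627987091109623), np.float64(-4.693204322610632)], 'cup': [np.float64(0.4556337939402557), np.float64(0.15903510908583385), np.float64(-4.693204322610632)], 'square': [np.float64(0.46160667583572307), np.float64(0.23179034726057146), np.float64(-4.693204322610632)], 'shell': [np.float64(0.46757955773119037), np.float64(0.3045455854353091), np.float64(-4.693204322610632)]}
row [-0.0, -0.0, 0.082, -1.0, -27.0, 7.0] min rows 6.7
row [-0.0, -0.0, -0.0, -3.32, -26.82, 6.0] min rows 6.6
row [-0.0, -0.0, -0.0, 0.0, 0.0, 9.1] min rows 2.2
row [-0.0, -0.0, -0.0, 0.0, 0.0, -9.1] min rows 2.2
```

>>> play_rows(
  commands=[
    [[0,0,0.082,-1,-27,7,7.2],[0,0,0.082,-1,-27,7,7.2],[0,0,0.082,-1,-27,7,7.2],[0,0,0.082,-1,-27,7,7.2],[0,0,0.082,-1,-27,7,7.2],[0,0,0.082,-1,-27,7,7.2],[0,0,0.082,-1,-27,7,7.2],[0,0,0.082,-1,-27,7,7.2]],
  ],
)

```text
clock: 5.78
tool_pos: [0.5884, -0.0247, 0.1778]
orientation: [-179.9, -0.2, 175.1]
force: [-0.6, 0.7, -0.3]
opening: 0.072
gripper_force: 0.0
```

>>> play_rows(
  commands=[
    [[0,0,0,-3.32,-26.82,6,7.2],[0,0,0,-3.32,-26.82,6,7.2],[0,0,0,-3.32,-26.82,6,7.2],[0,0,0,-3.32,-26.82,6,7.2],[0,0,0,-3.32,-26.82,6,7.2],[0,0,0,-3.32,-26.82,6,7.2],[0,0,0,-3.32,-26.82,6,7.2],[0,0,0,-3.32,-26.82,6,7.2]],
  ],
)

```text
clock: 6.45
tool_pos: [0.5998, -0.2946, 0.1174]
orientation: [-180.0, -0.2, 175.1]
force: [0.2, 1.4, -0.4]
opening: 0.072
gripper_force: 0.0
```

>>> play_rows(
  commands=[
    [[0,0,0,0,0,0,7],[0,0,0,0,0,0,7],[0,0,0,0,0,3,7],[0,0,0,0,0,6,7],[0,0,0,0,0,9.1,7],[0,0,0,0,0,9.1,7],[0,0,0,0,0,9.1,7],[0,0,0,0,0,9.1,7]],
  ],
)

```text
clock: 7.12
tool_pos: [0.6024, -0.2898, 0.0306]
orientation: [-180.0, 0.1, 175.4]
force: [-0.3, -0.2, 0.2]
opening: 0.0701
gripper_force: 0.0
```

>>> play_rows(
  commands=[
    [[0,0,0,0,0,0,2],[0,0,0,0,0,0,2],[0,0,0,0,0,0,2],[0,0,0,0,0,0,2],[0,0,0,0,0,0,2],[0,0,0,0,0,0,2],[0,0,0,0,0,0,2],[0,0,0,0,0,0,2]],
  ],
)

```text
clock: 7.78
tool_pos: [0.601, -0.2904, 0.029]
orientation: [-180.0, 0.0, 175.3]
force: [-0.6, 0.1, 4.5]
opening: 0.0383
gripper_force: 30.0
```

Run:
```python
from h import *
c=json.load(open("cmd.json")); c["p"][2]=.029; json.dump(c,open("cmd.json","w"))
chk()
plan((.601,-.290,.12,-184.7)); plan((.53,-.06,.12,-184.7)); plan((.4556,.159,.11,-184.7)); plan((.4556,.159,.0245,-184.7))
```

```text
t 7.7833 err mm [ 0.  -0.3  0. ] deg [ 0.01 -0.02 -0.01] open 0.03826753268286113 gf 30.000995993614197 F [-0.6  0.1  4.5] q [ -9.  30. -13.   0. -47. -86.]
row [-0.0, -0.0, -0.0, 0.0, 0.0, -9.1] min rows 2.2
row [-0.0, -0.0, -0.0, 8.97, 22.34, 0.0] min rows 5.8
row [-0.0, -0.0, -0.0, 9.21, 21.22, 1.0] min rows 5.6
row [-0.0, -0.0, -0.0, 0.0, -0.0, 8.55] min rows 2.1
```

>>> play_rows(
  commands=[
    [[0,0,0,0,0,-3,2],[0,0,0,0,0,-6,2],[0,0,0,0,0,-9.1,2],[0,0,0,0,0,-9.1,2]],
  ],
)

```text
clock: 8.12
tool_pos: [0.6043, -0.2916, 0.1263]
orientation: [-179.8, 0.5, 175.4]
force: [1.7, -0.7, 2.2]
opening: 0.0381
gripper_force: 30.0
```

>>> play_rows(
  commands=[
    [[0,0,0,1,2.5,0,2],[0,0,0,2.5,6,0,2],[0,0,0,4,10,0,2],[0,0,0,5.6,14,0,2],[0,0,0,7.2,18,0,2],[0,0,0,8.4,21,0,2],[0,0,0,8.97,22.34,0,2],[0,0,0,8.97,22.34,0,2]],
  ],
)

```text
clock: 8.78
tool_pos: [0.5289, -0.0575, 0.1197]
orientation: [180.0, 0.0, 175.5]
force: [-0.2, 0.1, 0.7]
opening: 0.0384
gripper_force: 30.0
```

>>> play_rows(
  commands=[
    [[0,0,0,1.5,3.5,0,2],[0,0,0,3,7,0.3,2],[0,0,0,4.5,10.5,0.5,2],[0,0,0,6,14,0.7,2],[0,0,0,7.5,17.5,0.8,2],[0,0,0,8.7,20,0.9,2],[0,0,0,9.21,21.22,1,2],[0,0,0,9.21,21.22,1,2]],
  ],
)

```text
clock: 9.45
tool_pos: [0.4552, 0.1609, 0.1094]
orientation: [180.0, 0.0, 175.4]
force: [0.3, 0.0, -0.3]
opening: 0.0381
gripper_force: 30.0
```

>>> play_rows(
  commands=[
    [[0,0,0,0,0,1,2],[0,0,0,0,0,3,2],[0,0,0,0,0,5,2],[0,0,0,0,0,7,2],[0,0,0,0,0,8,2],[0,0,0,0,0,8.55,2],[0,0,0,0,0,8.55,2],[0,0,0,0,0,8.55,2]],
  ],
)

```text
clock: 10.12
tool_pos: [0.4559, 0.1582, 0.0239]
orientation: [-180.0, -0.0, 175.3]
force: [0.6, -0.0, -0.5]
opening: 0.0382
gripper_force: 30.0
```

Run:
```python
from h import *
chk()
```

```text
t 10.1167 err mm [ 0.3 -0.9 -0.6] deg [0.02 0.01 0.04] open 0.038162475997056314 gf 29.998091161251068 F [ 0.6 -0.  -0.5] q [  43.   16.  -37.    0.  -36. -137.]
```

>>> play_rows(
  commands=[
    [[0,0,0,0,0,0,2],[0,0,0,0,0,0,2],[0,0,0,0,0,0,2],[0,0,0,0,0,0,5.6],[0,0,0,0,0,0,5.6],[0,0,0,0,0,0,5.6],[0,0,0,0,0,0,5.6],[0,0,0,0,0,0,5.6]],
  ],
)

```text
clock: 10.78
tool_pos: [0.4555, 0.1588, 0.0241]
orientation: [180.0, 0.0, 175.3]
force: [-0.2, -0.5, -0.4]
opening: 0.0554
gripper_force: 0.0
```

Run:
```python
from h import *
chk()
plan((.4556,.159,.12,-184.7)); plan((.55,.0,.14,-214)); plan((.602,-.080,.12,-243.8)); plan((.602,-.0800,.029,-243.8)); plan((.602,-.08,.12,-243.8)); plan((.53,.15,.12,-208));plan((.4676,.3045,.11,-184.7));plan((.4676,.3045,.0245,-184.7))
```

```text
t 10.7833 err mm [-0.1 -0.2 -0.4] deg [-0.   -0.   -0.01] open 0.05539707039328433 gf 0.0 F [-0.2 -0.5 -0.4] q [  43.   16.  -38.    0.  -36. -137.]
row [-0.0, -0.0, -0.0, 0.0, -0.0, -9.55] min rows 2.3
row [-0.0, -0.0, 0.511, -10.71, -15.07, -2.0] min rows 4.5
row [-0.0, -0.0, 0.52, -8.79, -3.73, 2.0] min rows 4.2
row [-0.0, -0.0, 0.0, 0.0, 0.0, 9.1] min rows 2.2
row [-0.0, -0.0, 0.0, 0.0, 0.0, -9.1] min rows 2.2
row [-0.0, -0.0, -0.625, 23.82, 3.7, 0.0] min rows 5.8
row [-0.0, -0.0, -0.406, 12.75, 10.72, 1.0] min rows 4.0
row [-0.0, -0.0, -0.0, 0.0, 0.0, 8.55] min rows 2.1
```

>>> play_rows(
  commands=[
    [[0,0,0,0,0,-1.5,5.6],[0,0,0,0,0,-4,5.6],[0,0,0,0,0,-7,5.6],[0,0,0,0,0,-9.55,5.8],[0,0,0,0,0,-9.55,5.8]],
  ],
)

```text
clock: 11.2
tool_pos: [0.458, 0.1605, 0.1245]
orientation: [179.7, 0.4, 175.4]
force: [0.9, 0.6, 0.3]
opening: 0.058
gripper_force: 0.0
```

>>> play_rows(
  commands=[
    [[0,0,0.08,-1.7,-2.5,-0.5,5.8],[0,0,0.17,-3.5,-5,-1,5.8],[0,0,0.26,-5.3,-7.5,-1.4,5.8],[0,0,0.35,-7.2,-10,-1.7,5.8],[0,0,0.44,-9,-12.7,-2,5.8],[0,0,0.511,-10.71,-15.07,-2,5.8],[0,0,0.511,-10.71,-15.07,-2,5.8]],
  ],
)

```text
clock: 11.78
tool_pos: [0.5517, -0.0035, 0.1392]
orientation: [-180.0, 0.0, 145.6]
force: [-0.5, 0.5, -0.3]
opening: 0.0578
gripper_force: 0.0
```

>>> play_rows(
  commands=[
    [[0,0,0.1,-1.8,-0.8,0.4,5.8],[0,0,0.2,-3.5,-1.5,0.8,5.8],[0,0,0.3,-5.2,-2.2,1.2,5.8],[0,0,0.4,-7,-3,1.6,5.8],[0,0,0.48,-8.2,-3.5,1.9,5.8],[0,0,0.52,-8.79,-3.73,2,5.8],[0,0,0.52,-8.79,-3.73,2,5.8],[0,0,0.52,-8.79,-3.73,2,5.8]],
  ],
)

```text
clock: 12.45
tool_pos: [0.6015, -0.0803, 0.119]
orientation: [-180.0, -0.0, 116.3]
force: [-0.0, 0.0, -1.0]
opening: 0.0581
gripper_force: 0.0
```

Run:
```python
from h import *
from plant import ctrl
o=ctrl.get_obs();print(o["tool_pos"],o["orientation"])
shoot("w6")
s=ctrl.snapshot("top"); a=cv2.imread("pics/w6.png")[:300]; b=np.ascontiguousarray(s["color"][125:325,130:510,::-1]); b=cv2.resize(b,(570,300)); b=np.hstack([b,b[:,:70]*0])
cv2.imwrite("pics/c6.png",np.vstack([a,b]))
```

```text
[ 0.60152646 -0.08030658  0.11900564] [-1.79951890e+02 -2.30646414e-02  1.16275895e+02]
```

View pics/c6.png

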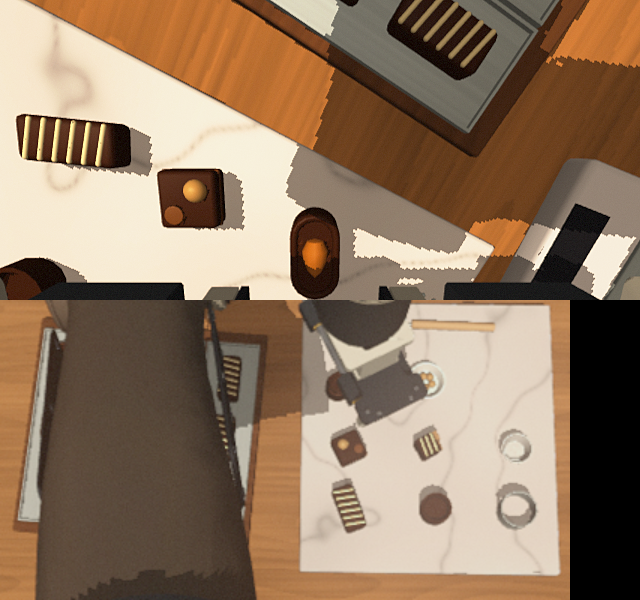

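The shell at (315,252) lies aligned and centred between the fingers, so I'll descend and grip.

>>> play_rows(
  commands=[
    [[0,0,0,0,0,2,5.8],[0,0,0,0,0,5,5.8],[0,0,0,0,0,7.5,5.8],[0,0,0,0,0,9.1,5.8],[0,0,0,0,0,9.1,5.8],[0,0,0,0,0,9.1,5.8],[0,0,0,0,0,9.1,5.8]],
  ],
)

```text
clock: 13.13
tool_pos: [0.6027, -0.0798, 0.0299]
orientation: [179.9, 0.0, 116.3]
force: [0.1, -0.3, 0.4]
opening: 0.058
gripper_force: 0.0
```

>>> play_rows(
  commands=[
    [[0,0,0,0,0,0,2],[0,0,0,0,0,0,2],[0,0,0,0,0,0,2],[0,0,0,0,0,0,2],[0,0,0,0,0,0,2],[0,0,0,0,0,0,2],[0,0,0,0,0,0,2],[0,0,0,0,0,0,2]],
  ],
)

```text
clock: 13.8
tool_pos: [0.6021, -0.0803, 0.0291]
orientation: [180.0, 0.0, 116.2]
force: [-0.9, -0.9, 5.4]
opening: 0.0318
gripper_force: 30.0
```

>>> play_rows(
  commands=[
    [[0,0,0,0,0,-2,2],[0,0,0,0,0,-5,2],[0,0,0,0,0,-8,2],[0,0,0,0,0,-9.1,2],[0,0,0,0,0,-9.1,2]],
  ],
)

```text
clock: 14.22
tool_pos: [0.6039, -0.0801, 0.123]
orientation: [179.7, 0.1, 116.2]
force: [0.2, -0.0, -0.3]
opening: 0.0317
gripper_force: 30.0
```

>>> play_rows(
  commands=[
    [[0,0,-0.08,3,0.4,0,2],[0,0,-0.17,6.5,1,0,2],[0,0,-0.27,10,1.5,0,2],[0,0,-0.36,13.7,2.1,0,2],[0,0,-0.45,17.3,2.7,0,2],[0,0,-0.55,21,3.3,0,2],[0,0,-0.625,23.82,3.7,0,2],[0,0,-0.625,23.82,3.7,0,2]],
  ],
)

```text
clock: 14.88
tool_pos: [0.5284, 0.1535, 0.1187]
orientation: [-180.0, -0.0, 152.5]
force: [-0.1, -0.4, 0.3]
opening: 0.0318
gripper_force: 30.0
```

>>> play_rows(
  commands=[
    [[0,0,-0.06,1.9,1.6,0.1,2],[0,0,-0.13,4.1,3.4,0.3,2],[0,0,-0.2,6.3,5.3,0.5,2],[0,0,-0.27,8.5,7.1,0.7,2],[0,0,-0.34,10.7,9,0.8,2],[0,0,-0.39,12.2,10.3,1,2],[0,0,-0.406,12.75,10.72,1,2],[0,0,-0.406,12.75,10.72,1,2]],
  ],
)

```text
clock: 15.55
tool_pos: [0.4667, 0.305, 0.1086]
orientation: [-179.9, -0.1, 175.4]
force: [0.0, -0.4, -0.5]
opening: 0.0318
gripper_force: 30.0
```

>>> play_rows(
  commands=[
    [[0,0,0,0,0,1,2],[0,0,0,0,0,3,2],[0,0,0,0,0,5,2],[0,0,0,0,0,7,2],[0,0,0,0,0,8,2],[0,0,0,0,0,8.55,2],[0,0,0,0,0,8.55,2],[0,0,0,0,0,8.55,2]],
  ],
)

```text
clock: 16.22
tool_pos: [0.4679, 0.3035, 0.024]
orientation: [-180.0, 0.0, 175.2]
force: [-0.1, -0.0, 0.1]
opening: 0.0318
gripper_force: 30.0
```

>>> play_rows(
  commands=[
    [[0,0,0,0,0,0,2],[0,0,0,0,0,0,2],[0,0,0,0,0,0,2],[0,0,0,0,0,0,2]],
  ],
)

```text
clock: 16.55
tool_pos: [0.4676, 0.3043, 0.0242]
orientation: [180.0, 0.0, 175.3]
force: [0.2, 0.7, -0.8]
opening: 0.0321
gripper_force: 30.0
```

Run:
```python
from h import *
chk()
```

```text
t 16.55 err mm [-0.  -0.2 -0.3] deg [-0.02 -0.01  0.01] open 0.032056631871121156 gf 29.992437958717346 F [ 0.2  0.7 -0.8] q [  53.   22.  -28.   -0.  -40. -148.]
```

>>> play_rows(
  commands=[
    [[0,0,0,0,0,0,4.9],[0,0,0,0,0,0,4.9],[0,0,0,0,0,0,4.9],[0,0,0,0,0,0,4.9],[0,0,0,0,0,0,4.9]],
  ],
)

```text
clock: 16.97
tool_pos: [0.4675, 0.3043, 0.0241]
orientation: [180.0, 0.0, 175.3]
force: [0.0, -0.6, 0.1]
opening: 0.0485
gripper_force: 0.0
```

Run:
```python
from fit import *
chk()
for k,p,vs in [("square",(.515,-.0816,.018,.44),(["w6"],["w3","w4","w6"],["w1","w6"])),("finger",(.437,-.081,.018,.37),(["w6"],["w1","w6"],["w4","w6"]))]:
  for v in vs:
    for th in (60,75,95):
      x,f,VH=fit(k,p,v,th=th)
      print(k,v,th,x[:3].round(4),np.degrees(x[3]).round(1),round(f,3))
```

```text
t 16.9667 err mm [-0.1 -0.2 -0.4] deg [-0. -0. -0.] open 0.04847353587621486 gf 0.0 F [ 0.  -0.6  0.1] q [  53.   22.  -28.   -0.  -40. -148.]
square ['w6'] 60 [ 0.5117 -0.0853  0.0051] 24.1 0.048
square ['w6'] 75 [ 0.5122 -0.0847  0.0082] 25.4 0.018
square ['w6'] 95 [ 0.5126 -0.0843  0.0095] 25.9 0.014
square ['w3', 'w4', 'w6'] 60 [ 0.5141 -0.0832  0.013 ] 24.4 0.232
square ['w3', 'w4', 'w6'] 75 [ 0.5143 -0.0821  0.0156] 26.0 0.152
square ['w3', 'w4', 'w6'] 95 [ 0.5139 -0.0819  0.0169] 25.9 0.064
square ['w1', 'w6'] 60 [ 0.5147 -0.0813  0.0167] 26.1 0.088
square ['w1', 'w6'] 75 [ 0.5146 -0.0815  0.0169] 26.0 0.063
square ['w1', 'w6'] 95 [ 0.5148 -0.0814  0.0175] 26.0 0.057
finger ['w6'] 60 [ 0.3171 -0.1466 -0.2989] -80.2 0.098
finger ['w6'] 75 [ 0.1047 -0.2306 -0.649 ] 81.2 0.587
finger ['w6'] 95 [ 0.2748 -0.164  -0.2997] 92.1 0.19
finger ['w1', 'w6'] 60 [ 0.4374 -0.078   0.0083] 19.6 0.42
finger ['w1', 'w6'] 75 [ 0.438  -0.0768  0.0046] 20.4 0.481
finger ['w1', 'w6'] 95 [ 0.4374 -0.0791  0.0121] 20.7 0.417
finger ['w4', 'w6'] 60 [ 0.4335 -0.0907  0.0016] 204.7 0.443
finger ['w4', 'w6'] 75 [ 0.432  -0.0962 -0.0092] 20.2 0.5
finger ['w4', 'w6'] 95 [ 0.4336 -0.0907  0.0017] 202.3 0.444
```

Run:
```python
from h import *
plan((.4676,.3045,.12,-184.7)); plan((.50,.10,.13,-170)); plan((.5147,-.0815,.11,-154)); plan((.5147,-.0815,.029,-154)); plan((.5147,-.0815,.12,-154)); plan((.49,.08,.12,-170));plan((.4616,.2318,.11,-184.7));plan((.4616,.2318,.0245,-184.7))
```

```text
row [-0.0, -0.0, -0.0, 0.0, 0.0, -9.55] min rows 2.3
row [-0.0, -0.0, -0.257, -4.9, -20.11, -1.0] min rows 5.0
row [0.0, 0.0, -0.279, 1.71, -18.13, 2.0] min rows 4.4
row [-0.0, 0.0, 0.0, -0.0, -0.01, 8.1] min rows 1.9
row [-0.0, 0.0, 0.0, -0.0, 0.0, -9.1] min rows 2.2
row [0.0, -0.0, 0.279, -4.86, 15.6, 0.0] min rows 3.9
row [-0.0, -0.0, 0.257, 0.16, 15.45, 1.0] min rows 3.7
row [-0.0, -0.0, -0.0, -0.01, -0.0, 8.55] min rows 2.1
```

>>> play_rows(
  commands=[
    [[0,0,0,0,0,-1.5,4.9],[0,0,0,0,0,-4,4.9],[0,0,0,0,0,-7,4.9],[0,0,0,0,0,-9.55,5.6],[0,0,0,0,0,-9.55,5.6]],
  ],
)

```text
clock: 17.38
tool_pos: [0.4698, 0.3065, 0.125]
orientation: [179.6, 0.3, 175.4]
force: [0.5, 0.6, 0.8]
opening: 0.0547
gripper_force: 0.0
```

>>> play_rows(
  commands=[
    [[0,0,-0.03,-0.6,-2.5,-0.2,5.6],[0,0,-0.07,-1.4,-5.8,-0.4,5.6],[0,0,-0.12,-2.3,-9.4,-0.6,5.6],[0,0,-0.16,-3.2,-13,-0.8,5.6],[0,0,-0.21,-4.1,-16.6,-0.9,5.6],[0,0,-0.24,-4.7,-19.2,-1,5.6],[0,0,-0.257,-4.9,-20.11,-1,5.6],[0,0,-0.257,-4.9,-20.11,-1,5.6]],
  ],
)

```text
clock: 18.05
tool_pos: [0.4998, 0.0977, 0.1295]
orientation: [180.0, -0.0, -170.1]
force: [0.3, 0.6, 0.2]
opening: 0.056
gripper_force: 0.0
```

>>> play_rows(
  commands=[
    [[0,0,-0.04,0.3,-2.8,0.3,5.6],[0,0,-0.09,0.6,-6,0.7,5.6],[0,0,-0.14,0.9,-9.4,1.1,5.6],[0,0,-0.19,1.2,-12.8,1.5,5.6],[0,0,-0.24,1.5,-16,1.8,5.6],[0,0,-0.279,1.71,-18.13,2,5.6],[0,0,-0.279,1.71,-18.13,2,5.6],[0,0,-0.279,1.71,-18.13,2,5.6]],
  ],
)

```text
clock: 18.72
tool_pos: [0.5145, -0.0822, 0.1092]
orientation: [180.0, -0.0, -154.1]
force: [0.1, -0.6, -0.1]
opening: 0.0559
gripper_force: 0.0
```

Run:
```python
from h import *
s,o=shoot("w7"); print(o["tool_pos"],o["orientation"])
cv2.imwrite("pics/c7.png",cv2.imread("pics/w7.png")[:320])
```

```text
[ 0.51450838 -0.08220443  0.10915309] [ 1.79990237e+02 -2.86265578e-02 -1.54147072e+02]
```

View pics/c7.png

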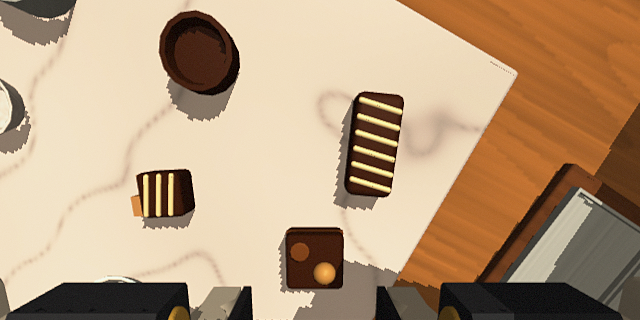

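The square at (314,258) is aligned and centred between the fingers, and the finger bar at (374,145) is fully in view. Gripping the square.

>>> play_rows(
  commands=[
    [[0,0,0,0,0,2,5.6],[0,0,0,0,0,4.5,5.6],[0,0,0,0,0,6.5,5.6],[0,0,0,0,0,8.1,5.6],[0,0,0,0,0,8.1,5.6],[0,0,0,0,0,8.1,5.6],[0,0,0,0,0,8.1,5.6]],
  ],
)

```text
clock: 19.35
tool_pos: [0.5154, -0.0808, 0.0295]
orientation: [-180.0, 0.1, -153.9]
force: [-0.2, -0.0, -0.4]
opening: 0.056
gripper_force: 0.0
```

>>> play_rows(
  commands=[
    [[0,0,0,0,0,0,2],[0,0,0,0,0,0,2],[0,0,0,0,0,0,2],[0,0,0,0,0,0,2],[0,0,0,0,0,0,2],[0,0,0,0,0,0,2],[0,0,0,0,0,0,2],[0,0,0,0,0,0,2]],
  ],
)

```text
clock: 20.02
tool_pos: [0.5149, -0.0816, 0.0292]
orientation: [-180.0, 0.1, -154.0]
force: [-0.9, 1.6, 5.6]
opening: 0.0353
gripper_force: 30.0
```

>>> play_rows(
  commands=[
    [[0,0,0,0,0,-2,2],[0,0,0,0,0,-5,2],[0,0,0,0,0,-8,2],[0,0,0,0,0,-9.1,2],[0,0,0,0,0,-9.1,2]],
  ],
)

```text
clock: 20.43
tool_pos: [0.5165, -0.0816, 0.1229]
orientation: [-179.9, 0.3, -154.0]
force: [0.3, -0.1, -0.5]
opening: 0.0355
gripper_force: 30.0
```

>>> play_rows(
  commands=[
    [[0,0,0.04,-0.7,2.3,0,2],[0,0,0.09,-1.6,5,0,2],[0,0,0.14,-2.4,7.8,0,2],[0,0,0.19,-3.3,10.6,0,2],[0,0,0.24,-4.2,13.4,0,2],[0,0,0.279,-4.86,15.6,0,2],[0,0,0.279,-4.86,15.6,0,2],[0,0,0.279,-4.86,15.6,0,2]],
  ],
)

```text
clock: 21.1
tool_pos: [0.4892, 0.0806, 0.1188]
orientation: [-180.0, -0.1, -169.9]
force: [-0.7, -0.5, -0.4]
opening: 0.0357
gripper_force: 30.0
```

>>> play_rows(
  commands=[
    [[0,0,0.04,0,2.3,0.1,2],[0,0,0.08,0,5,0.3,2],[0,0,0.13,0.1,7.8,0.5,2],[0,0,0.18,0.1,10.6,0.7,2],[0,0,0.22,0.1,13.2,0.9,2],[0,0,0.257,0.16,15.45,1,2],[0,0,0.257,0.16,15.45,1,2],[0,0,0.257,0.16,15.45,1,2]],
  ],
)

```text
clock: 21.77
tool_pos: [0.4611, 0.2316, 0.1088]
orientation: [-179.9, -0.1, 175.4]
force: [-0.9, -0.7, -1.2]
opening: 0.0354
gripper_force: 30.0
```

>>> play_rows(
  commands=[
    [[0,0,0,0,0,1,2],[0,0,0,0,0,3,2],[0,0,0,0,0,5,2],[0,0,0,0,0,7,2],[0,0,0,0,0,8,2],[0,0,0,0,0,8.55,2],[0,0,0,0,0,8.55,2],[0,0,0,0,0,8.55,2]],
  ],
)

```text
clock: 22.43
tool_pos: [0.4616, 0.2309, 0.024]
orientation: [-180.0, -0.0, 175.3]
force: [0.1, 0.3, 1.0]
opening: 0.0358
gripper_force: 30.0
```

>>> play_rows(
  commands=[
    [[0,0,0,0,0,0,2],[0,0,0,0,0,0,2],[0,0,0,0,0,0,2],[0,0,0,0,0,0,5.3],[0,0,0,0,0,0,5.3],[0,0,0,0,0,0,5.3],[0,0,0,0,0,0,5.3],[0,0,0,0,0,0,5.3]],
  ],
)

```text
clock: 23.1
tool_pos: [0.4614, 0.2317, 0.0241]
orientation: [180.0, 0.0, 175.3]
force: [0.6, -0.9, -0.6]
opening: 0.0525
gripper_force: 0.0
```

Run:
```python
from fit import *
chk()
for k,p,vs in [("finger",(.437,-.081,.018,.37),(["w7"],["w1","w7"],["w4","w7"]))]:
  for v in vs:
    for th in (75,95):
      x,f,VH=fit(k,p,v,th=th)
      print(k,v,th,x[:3].round(4),np.degrees(x[3]).round(1),round(f,3))
```

```text
t 23.1 err mm [-0.3 -0.1 -0.4] deg [-0.   -0.   -0.01] open 0.052535374300047115 gf 0.0 F [ 0.6 -0.9 -0.6] q [  48.   19.  -33.    0.  -38. -143.]
finger ['w7'] 75 [ 0.4378 -0.0783 -0.    ] 21.2 0.1
finger ['w7'] 95 [ 0.4365 -0.0807  0.0142] 20.5 0.026
finger ['w1', 'w7'] 75 [ 0.4378 -0.0791  0.0092] 20.8 0.092
finger ['w1', 'w7'] 95 [ 0.4368 -0.0807  0.016 ] 20.8 0.046
finger ['w4', 'w7'] 75 [ 0.4367 -0.081   0.0156] 20.4 0.144
finger ['w4', 'w7'] 95 [ 0.4368 -0.0811  0.0164] 20.5 0.08
```

Finger bar: (0.4368, -0.0809), yaw 20.6.

Run:
```python
from h import *
plan((.4616,.2318,.12,-184.7)); plan((.47,.06,.13,-170)); plan((.4368,-.0809,.11,-159.4)); plan((.4368,-.0809,.029,-159.4)); plan((.4368,-.0809,.12,-159.4));plan((.4497,.0863,.11,-184.7));plan((.4497,.0863,.0245,-184.7))
```

```text
row [-0.0, -0.0, -0.0, 0.0, -0.0, -9.55] min rows 2.3
row [-0.0, -0.0, -0.257, -2.24, -17.06, -1.0] min rows 4.1
row [-0.0, -0.0, -0.185, 5.72, -13.29, 2.0] min rows 3.5
row [-0.0, -0.0, 0.0, -0.0, -0.01, 8.1] min rows 1.9
row [-0.0, -0.0, 0.0, -0.0, 0.0, -9.1] min rows 2.2
row [-0.0, -0.0, 0.442, -7.1, 15.2, 1.0] min rows 4.0
row [-0.0, -0.0, -0.0, 0.0, -0.0, 8.55] min rows 2.1
```

>>> play_rows(
  commands=[
    [[0,0,0,0,0,-1.5,5.3],[0,0,0,0,0,-4,5.3],[0,0,0,0,0,-7,5.3],[0,0,0,0,0,-9.55,5.3],[0,0,0,0,0,-9.55,5.3]],
  ],
)

```text
clock: 23.52
tool_pos: [0.4638, 0.2337, 0.1247]
orientation: [179.7, 0.3, 175.4]
force: [1.0, 0.7, -0.2]
opening: 0.053
gripper_force: 0.0
```

>>> play_rows(
  commands=[
    [[0,0,-0.04,-0.3,-2.5,-0.2,5.2],[0,0,-0.08,-0.7,-5.5,-0.4,5.2],[0,0,-0.13,-1.1,-8.5,-0.6,5.2],[0,0,-0.17,-1.5,-11.5,-0.8,5.2],[0,0,-0.22,-1.9,-14.5,-0.9,5.2],[0,0,-0.257,-2.24,-17.06,-1,5.2],[0,0,-0.257,-2.24,-17.06,-1,5.2]],
  ],
)

```text
clock: 24.1
tool_pos: [0.469, 0.0566, 0.1295]
orientation: [-180.0, -0.0, -170.0]
force: [-0.6, -0.2, -0.0]
opening: 0.052
gripper_force: 0.0
```

>>> play_rows(
  commands=[
    [[0,0,-0.03,0.9,-2.1,0.3,5.2],[0,0,-0.07,2,-4.7,0.7,5.2],[0,0,-0.11,3.1,-7.3,1.1,5.2],[0,0,-0.14,4.3,-10,1.5,5.2],[0,0,-0.17,5.3,-12.3,1.8,5.2],[0,0,-0.185,5.72,-13.29,2,5.2],[0,0,-0.185,5.72,-13.29,2,5.2],[0,0,-0.185,5.72,-13.29,2,5.2]],
  ],
)

```text
clock: 24.77
tool_pos: [0.4365, -0.0812, 0.1095]
orientation: [-180.0, 0.0, -159.5]
force: [0.9, 1.2, -0.5]
opening: 0.0522
gripper_force: 0.0
```

>>> play_rows(
  commands=[
    [[0,0,0,0,0,2,5.2],[0,0,0,0,0,4.5,5.2],[0,0,0,0,0,6.5,5.2],[0,0,0,0,0,8.1,5.2],[0,0,0,0,0,8.1,5.2],[0,0,0,0,0,8.1,5.2],[0,0,0,0,0,8.1,5.2]],
  ],
)

```text
clock: 25.35
tool_pos: [0.4374, -0.0803, 0.0294]
orientation: [-180.0, 0.1, -159.3]
force: [0.6, -0.3, 0.1]
opening: 0.0517
gripper_force: 0.0
```

>>> play_rows(
  commands=[
    [[0,0,0,0,0,0,1.5],[0,0,0,0,0,0,1.5],[0,0,0,0,0,0,1.5],[0,0,0,0,0,0,1.5],[0,0,0,0,0,0,1.5],[0,0,0,0,0,0,1.5],[0,0,0,0,0,0,1.5],[0,0,0,0,0,0,1.5]],
  ],
)

```text
clock: 26.02
tool_pos: [0.4367, -0.0809, 0.029]
orientation: [-180.0, 0.0, -159.4]
force: [-2.2, 1.3, 6.1]
opening: 0.0272
gripper_force: 30.0
```

>>> play_rows(
  commands=[
    [[0,0,0,0,0,-2,1.5],[0,0,0,0,0,-5,1.5],[0,0,0,0,0,-8,1.5],[0,0,0,0,0,-9.1,1.5],[0,0,0,0,0,-9.1,1.5]],
  ],
)

```text
clock: 26.43
tool_pos: [0.4384, -0.0807, 0.1226]
orientation: [-179.9, 0.3, -159.4]
force: [-0.2, -0.5, -0.1]
opening: 0.0266
gripper_force: 30.0
```

>>> play_rows(
  commands=[
    [[0,0,0.07,-1,2.2,0.1,1.5],[0,0,0.15,-2.4,5.1,0.3,1.5],[0,0,0.24,-3.8,8.1,0.5,1.5],[0,0,0.33,-5.2,11.1,0.7,1.5],[0,0,0.4,-6.4,13.7,0.9,1.5],[0,0,0.442,-7.1,15.2,1,1.5],[0,0,0.442,-7.1,15.2,1,1.5],[0,0,0.442,-7.1,15.2,1,1.5]],
  ],
)

```text
clock: 27.1
tool_pos: [0.4488, 0.0868, 0.1085]
orientation: [-179.9, -0.1, 175.4]
force: [-0.3, -0.7, -0.4]
opening: 0.0268
gripper_force: 30.0
```

>>> play_rows(
  commands=[
    [[0,0,0,0,0,1,1.5],[0,0,0,0,0,3,1.5],[0,0,0,0,0,5,1.5],[0,0,0,0,0,7,1.5],[0,0,0,0,0,8,1.5],[0,0,0,0,0,8.55,1.5],[0,0,0,0,0,8.55,1.5],[0,0,0,0,0,8.55,1.5]],
  ],
)

```text
clock: 27.77
tool_pos: [0.4491, 0.0854, 0.0238]
orientation: [-180.0, -0.0, 175.3]
force: [-0.3, 0.9, 0.2]
opening: 0.0266
gripper_force: 30.0
```

>>> play_rows(
  commands=[
    [[0,0,0,0,0,0,1.5],[0,0,0,0,0,0,1.5],[0,0,0,0,0,0,1.5],[0,0,0,0,0,0,4.4],[0,0,0,0,0,0,4.4],[0,0,0,0,0,0,4.4],[0,0,0,0,0,0,4.4],[0,0,0,0,0,0,4.4]],
  ],
)

```text
clock: 28.43
tool_pos: [0.4494, 0.0863, 0.0241]
orientation: [180.0, 0.0, 175.3]
force: [-0.9, -1.0, 0.2]
opening: 0.0436
gripper_force: 0.0
```

Run:
```python
from h import *
chk(); plan((.4497,.0863,.12,-184.7)); plan((.55,.12,.22,-184.7)); plan((.55,.24,.22,-184.7))
```

```text
t 28.4333 err mm [-0.3  0.  -0.4] deg [-0.   -0.   -0.01] open 0.043573230059740675 gf 0.0 F [-0.9 -1.   0.2] q [  36.   14.  -41.    0.  -35. -130.]
row [-0.0, -0.0, -0.0, 0.0, -0.0, -9.55] min rows 2.3
row [-0.0, -0.0, -0.0, -9.72, 4.18, -10.0] min rows 3.5
row [-0.0, -0.0, -0.0, 0.99, 11.96, 0.0] min rows 2.9
```

>>> play_rows(
  commands=[
    [[0,0,0,0,0,-1.5,4.4],[0,0,0,0,0,-4,4.4],[0,0,0,0,0,-7,4.4],[0,0,0,0,0,-9.55,4.4],[0,0,0,0,0,-9.55,4.4]],
  ],
)

```text
clock: 28.85
tool_pos: [0.4521, 0.0876, 0.1244]
orientation: [179.8, 0.4, 175.4]
force: [1.2, -0.1, 0.8]
opening: 0.0442
gripper_force: 0.0
```

>>> play_rows(
  commands=[
    [[0,0,0,-2.5,1,-2.5,4.4],[0,0,0,-5,2,-5,4.4],[0,0,0,-8,3,-8,4.4],[0,0,0,-9.72,4.18,-10,4.4],[0,0,0,-9.72,4.18,-10,4.4],[0,0,0,-9.72,4.18,-10,4.4],[0,0,0,-9.72,4.18,-10,4.4],[0,0,0,-9.72,4.18,-10,4.4]],
  ],
)

```text
clock: 29.52
tool_pos: [0.5483, 0.1194, 0.2183]
orientation: [-179.9, -0.1, 175.3]
force: [0.0, 0.5, 0.2]
opening: 0.0442
gripper_force: 0.0
```

```bash
python3 -c "
from h import *
shoot('w8')"
```

>>> play_rows(
  commands=[
    [[0,0,0,0.3,3,0,4.4],[0,0,0,0.6,7,0,4.4],[0,0,0,0.99,11.96,0,4.4],[0,0,0,0.99,11.96,0,4.4],[0,0,0,0.99,11.96,0,4.4],[0,0,0,0.99,11.96,0,4.4],[0,0,0,0.99,11.96,0,4.4],[0,0,0,0.99,11.96,0,4.4]],
  ],
)

```text
clock: 30.23
tool_pos: [0.5494, 0.2389, 0.2195]
orientation: [-180.0, -0.0, 175.2]
force: [-0.3, 0.5, 0.1]
opening: 0.044
gripper_force: 0.0
```

Run:
```python
from fit import *
shoot("w9")
a=cv2.imread('pics/w8.png')[:300];b=cv2.imread('pics/w9.png')[:300]
cv2.imwrite('pics/w89.png',np.vstack([a,b]))
pl=json.load(open("place.json"))
for k,p in pl.items():
    c,s=np.cos(np.radians(p[2])),np.sin(np.radians(p[2]))
    for n in (0,1):
        x,f,VH=fit(k,(p[0]+.08*n*c,p[1]+.08*n*s,.013,0),["w8","w9"],th=80)
        d=x[:2]-p[:2]; print(k,n,x[:3].round(4),np.degrees(x[3]).round(1),round(f,3),"off along/across mm",(np.array([d@[c,s]-.08*n,d@[-s,c]])*1000).round(1))
```

```text
finger 0 [0.4489 0.0858 0.0099] 175.2 0.068 off along/across mm [-0.7 -0.5]
finger 1 [0.5298 0.0793 0.0107] 175.0 0.073 off along/across mm [ 0.5 -0.4]
cup 0 [0.455  0.159  0.0142] 7.7 0.03 off along/across mm [-0.6 -0.1]
cup 1 [0.5353 0.1523 0.0137] 10.4 0.042 off along/across mm [-0.1 -0.2]
square 0 [0.461  0.2318 0.0122] -4.4 0.039 off along/across mm [-0.6 -0.1]
square 1 [0.5417 0.2255 0.0114] 83.9 0.066 off along/across mm [0.3 0.3]
shell 0 [0.4673 0.3044 0.015 ] -5.6 0.08 off along/across mm [-0.3 -0.2]
shell 1 [0.547  0.2977 0.0154] 175.0 0.07 off along/across mm [-0.2 -0.3]
```

View pics/w89.png

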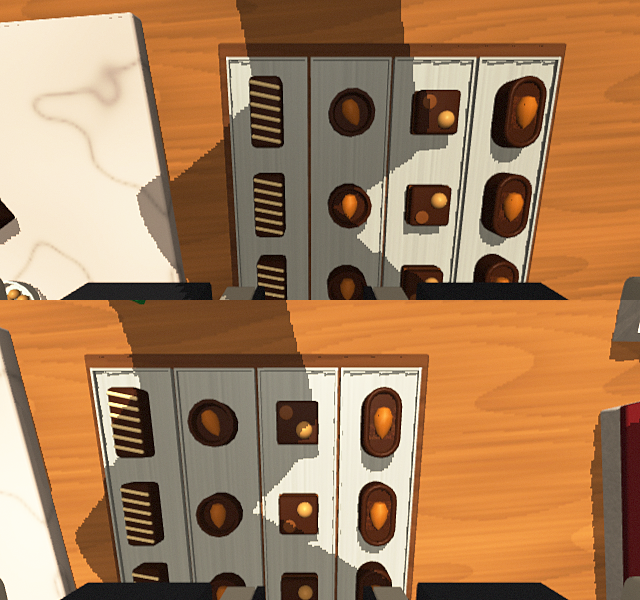

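All four are within 1 mm of their places. The square's nut sits at a different corner from its row-mates (disc upper left, nut lower right). A zoom will show the decorations in detail.

```bash
python3 -c "
from h import *
a=cv2.imread('pics/w9.png')[55:285,80:440]; cv2.imwrite('pics/z9.png',cv2.resize(a,(792,506),interpolation=cv2.INTER_CUBIC))"
```

```text
(no output)
```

View pics/z9.png

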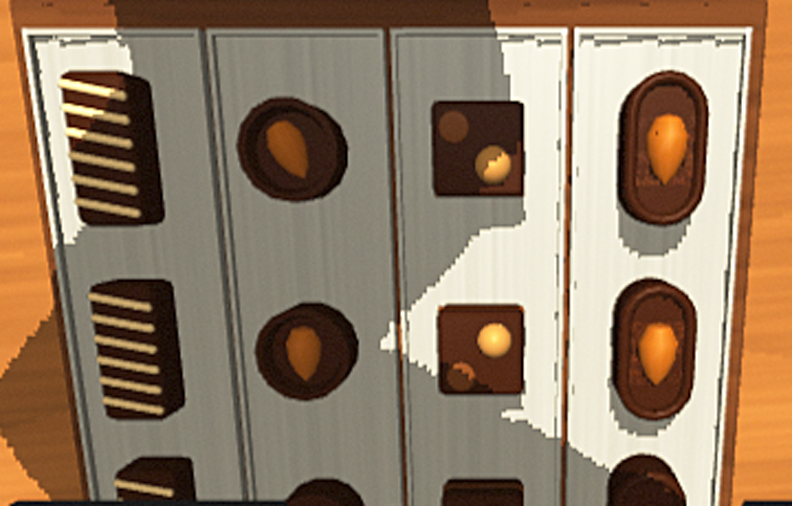

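The shell and finger match their rows. The square is a quarter turn off: the nut should be upper right and the disc lower left. I'll regrasp it and turn it +90°.

Run:
```python
from h import *
plan((.4612,.2318,.10,-184.7)); plan((.4612,.2318,.0245,-184.7)); plan((.4612,.2318,.08,-184.7)); plan((.4616,.2318,.08,-139.7)); plan((.4616,.2318,.08,-94.7));plan((.4616,.2318,.0245,-94.7));plan((.4616,.2318,.12,-94.7))
```

```text
row [-0.0, -0.0, -0.0, 8.78, -1.55, 12.0] min rows 3.6
row [-0.0, -0.0, -0.0, 0.0, 0.0, 7.55] min rows 1.8
row [-0.0, -0.0, -0.0, 0.0, 0.0, -5.55] min rows 1.3
row [0.0, 0.0, -0.786, -0.04, 0.01, 0.0] min rows 6.3
row [-0.0, 0.0, -0.785, 0.0, -0.0, 0.0] min rows 6.3
row [-0.0, 0.0, 0.0, 0.0, 0.0, 5.55] min rows 1.3
row [-0.0, 0.0, 0.0, 0.0, 0.0, -9.55] min rows 2.3
```

>>> play_rows(
  commands=[
    [[0,0,0,2,-0.3,2.5,5.3],[0,0,0,4,-0.7,5.5,5.3],[0,0,0,6.5,-1.2,9,5.3],[0,0,0,8.78,-1.55,12,5.3],[0,0,0,8.78,-1.55,12,5.3],[0,0,0,8.78,-1.55,12,5.3],[0,0,0,8.78,-1.55,12,5.3],[0,0,0,8.78,-1.55,12,5.3]],
  ],
)

```text
clock: 30.95
tool_pos: [0.4623, 0.2324, 0.1008]
orientation: [179.9, 0.1, 175.3]
force: [0.6, 0.9, 0.9]
opening: 0.0533
gripper_force: 0.0
```

>>> play_rows(
  commands=[
    [[0,0,0,0,0,1,5.3],[0,0,0,0,0,3,5.3],[0,0,0,0,0,5,5.3],[0,0,0,0,0,6.5,5.3],[0,0,0,0,0,7.55,5.3],[0,0,0,0,0,7.55,5.3],[0,0,0,0,0,7.55,5.3],[0,0,0,0,0,7.55,5.3]],
  ],
)

```text
clock: 31.62
tool_pos: [0.4616, 0.2321, 0.0246]
orientation: [180.0, 0.0, 175.3]
force: [-0.5, -0.3, -0.2]
opening: 0.0528
gripper_force: 0.0
```

>>> play_rows(
  commands=[
    [[0,0,0,0,0,0,2],[0,0,0,0,0,0,2],[0,0,0,0,0,0,2],[0,0,0,0,0,0,2],[0,0,0,0,0,0,2],[0,0,0,0,0,0,2],[0,0,0,0,0,0,2],[0,0,0,0,0,0,2]],
  ],
)

```text
clock: 32.28
tool_pos: [0.4612, 0.2321, 0.0247]
orientation: [180.0, 0.0, 175.3]
force: [-1.9, 0.4, 5.8]
opening: 0.0358
gripper_force: 30.0
```

>>> play_rows(
  commands=[
    [[0,0,0,0,0,-1.5,2],[0,0,0,0,0,-3.5,2],[0,0,0,0,0,-5.55,2],[0,0,0,0,0,-5.55,2]],
  ],
)

```text
clock: 32.62
tool_pos: [0.4626, 0.2332, 0.0831]
orientation: [179.8, 0.2, 175.3]
force: [0.7, -0.0, 0.2]
opening: 0.036
gripper_force: 30.0
```

>>> play_rows(
  commands=[
    [[0,0,-0.1,0,0,0,2],[0,0,-0.22,-0.04,0.01,0,2],[0,0,-0.34,-0.04,0.01,0,2],[0,0,-0.46,-0.04,0.01,0,2],[0,0,-0.58,-0.04,0.01,0,2],[0,0,-0.69,-0.04,0.01,0,2],[0,0,-0.786,-0.04,0.01,0,2],[0,0,-0.786,-0.04,0.01,0,2]],
  ],
)

```text
clock: 33.28
tool_pos: [0.4611, 0.2317, 0.0793]
orientation: [180.0, -0.0, -139.4]
force: [-0.1, -1.2, -0.5]
opening: 0.0357
gripper_force: 30.0
```

>>> play_rows(
  commands=[
    [[0,0,-0.1,0,0,0,2],[0,0,-0.22,0,0,0,2],[0,0,-0.34,0,0,0,2],[0,0,-0.46,0,0,0,2],[0,0,-0.58,0,0,0,2],[0,0,-0.69,0,0,0,2],[0,0,-0.785,0,0,0,2],[0,0,-0.785,0,0,0,2]],
  ],
)

```text
clock: 33.95
tool_pos: [0.4612, 0.2317, 0.0794]
orientation: [180.0, -0.0, -94.6]
force: [0.2, -0.4, 0.3]
opening: 0.0356
gripper_force: 30.0
```

>>> play_rows(
  commands=[
    [[0,0,0,0,0,1,2],[0,0,0,0,0,2.5,2],[0,0,0,0,0,4,2],[0,0,0,0,0,5,2],[0,0,0,0,0,5.55,2],[0,0,0,0,0,5.55,2],[0,0,0,0,0,5.55,2],[0,0,0,0,0,5.55,2]],
  ],
)

```text
clock: 34.62
tool_pos: [0.4613, 0.2318, 0.0238]
orientation: [180.0, -0.0, -94.8]
force: [-0.5, -0.6, -0.3]
opening: 0.0358
gripper_force: 30.0
```

>>> play_rows(
  commands=[
    [[0,0,0,0,0,0,2],[0,0,0,0,0,0,2],[0,0,0,0,0,0,2],[0,0,0,0,0,0,4.9],[0,0,0,0,0,0,4.9],[0,0,0,0,0,0,4.9],[0,0,0,0,0,0,4.9],[0,0,0,0,0,0,4.9]],
  ],
)

```text
clock: 35.28
tool_pos: [0.4613, 0.2318, 0.0241]
orientation: [-180.0, 0.0, -94.7]
force: [-0.4, -0.0, 0.7]
opening: 0.0489
gripper_force: 0.0
```

>>> play_rows(
  commands=[
    [[0,0,0,0,0,-1.5,4.9],[0,0,0,0,0,-4,4.9],[0,0,0,0,0,-7,4.9],[0,0,0,0,0,-9.55,4.9],[0,0,0,0,0,-9.55,4.9]],
  ],
)

```text
clock: 35.7
tool_pos: [0.4638, 0.2338, 0.1247]
orientation: [-179.7, 0.3, -94.6]
force: [0.4, -0.3, -1.0]
opening: 0.0487
gripper_force: 0.0
```

Run:
```python
from h import *
chk(); plan((.58,.13,.23,-139.7)); plan((.58,.12,.23,-180));plan((.56,.24,.23,-180))
```

```text
t 35.7 err mm [2.1 1.9 4.7] deg [ 0.34 -0.32 -0.06] open 0.0487435330628336 gf 0.0 F [ 0.4 -0.3 -1. ] q [ 48.  11. -27.   0. -51. -53.]
row [-0.0, 0.0, 0.785, 9.18, -12.63, -11.0] min rows 6.3
row [0.0, -0.0, 0.704, 0.64, -0.76, -0.0] min rows 5.6
row [-0.0, -0.0, -0.0, 2.0, 11.99, 0.0] min rows 2.9
```

>>> play_rows(
  commands=[
    [[0,0,0.1,1,-1.5,-2,4.9],[0,0,0.22,2.5,-3.5,-4,4.9],[0,0,0.34,4,-5.5,-6,4.9],[0,0,0.46,5.5,-7.5,-8,4.9],[0,0,0.58,7,-9.5,-10,4.9],[0,0,0.69,8.3,-11.5,-11,4.9],[0,0,0.785,9.18,-12.63,-11,4.9],[0,0,0.785,9.18,-12.63,-11,4.9]],
  ],
)

```text
clock: 36.37
tool_pos: [0.5815, 0.1284, 0.2298]
orientation: [-180.0, 0.1, -140.1]
force: [0.1, 0.1, -0.8]
opening: 0.0489
gripper_force: 0.0
```

>>> play_rows(
  commands=[
    [[0,0,0.12,0.1,-0.2,0,4.9],[0,0,0.24,0.3,-0.4,0,4.9],[0,0,0.36,0.5,-0.6,0,4.9],[0,0,0.48,0.64,-0.76,0,4.9],[0,0,0.6,0.64,-0.76,0,4.9],[0,0,0.704,0.64,-0.76,0,4.9],[0,0,0.704,0.64,-0.76,0,4.9],[0,0,0.704,0.64,-0.76,0,4.9]],
  ],
)

```text
clock: 37.03
tool_pos: [0.5792, 0.1202, 0.2292]
orientation: [-180.0, -0.0, -179.7]
force: [-0.8, 0.0, -1.6]
opening: 0.0487
gripper_force: 0.0
```

```bash
python3 -c "
from h import *
shoot('w8')"
```

>>> play_rows(
  commands=[
    [[0,0,0,0.5,3,0,4.9],[0,0,0,1.2,7,0,4.9],[0,0,0,2,11.99,0,4.9],[0,0,0,2,11.99,0,4.9],[0,0,0,2,11.99,0,4.9],[0,0,0,2,11.99,0,4.9],[0,0,0,2,11.99,0,4.9],[0,0,0,2,11.99,0,4.9]],
  ],
)

```text
clock: 37.75
tool_pos: [0.5598, 0.2391, 0.2296]
orientation: [-180.0, -0.0, -180.0]
force: [0.2, -0.4, 1.4]
opening: 0.0488
gripper_force: 0.0
```

Run:
```python
from fit import *
from plant import ctrl
shoot("w9")
b=cv2.imread('pics/w9.png')[:300]; a=ctrl.snapshot("scene")["color"][170:470,0:640,::-1]
cv2.imwrite('pics/w99.png',np.vstack([a,b]))
pl=json.load(open("place.json"))
for k,p in pl.items():
    c,s=np.cos(np.radians(p[2])),np.sin(np.radians(p[2]))
    for n in (0,1):
        x,f,VH=fit(k,(p[0]+.08*n*c,p[1]+.08*n*s,.013,0),["w8","w9"],th=80)
        d=x[:2]-p[:2]; print(k,n,x[:3].round(4),np.degrees(x[3]).round(1),round(f,3),"off along/across mm",(np.array([d@[c,s]-.08*n,d@[-s,c]])*1000).round(1))
```

```text
finger 0 [0.4487 0.086  0.0094] 174.9 0.072 off along/across mm [-0.9 -0.4]
finger 1 [0.5291 0.0794 0.0108] -4.7 0.059 off along/across mm [-0.2 -0.3]
cup 0 [0.455  0.1589 0.0143] 6.1 0.038 off along/across mm [-0.7 -0.2]
cup 1 [0.535  0.1525 0.0143] 1.4 0.035 off along/across mm [-0.3  0. ]
square 0 [0.4611 0.2317 0.0119] -4.7 0.037 off along/across mm [-0.5 -0.2]
square 1 [0.5413 0.2255 0.0115] -4.5 0.037 off along/across mm [-0.1  0.3]
shell 0 [0.4671 0.3044 0.0147] 174.0 0.072 off along/across mm [-0.5 -0.1]
shell 1 [0.5471 0.2981 0.0138] -5.3 0.033 off along/across mm [-0.2  0. ]
```

View pics/w99.png

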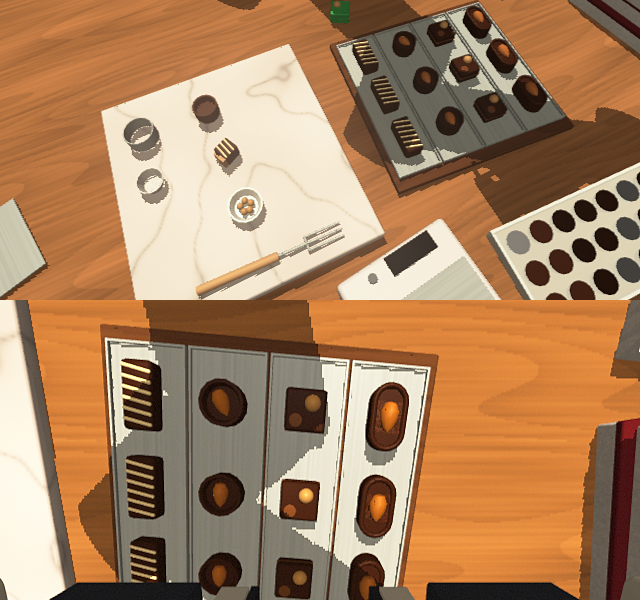

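All four chocolates stand in their places, the square (305,410) now has its nut turned like its row-mates, and the two seconds are untouched on the slab. Handing in.

```bash
python3 -c "
from plant import ctrl
print(ctrl.close_job())"
```

```text
the job is handed in; nothing more can be done
None
```

I placed the cup, shell, square and whole finger upright in their rows' empty places, each measured within about 1 mm of centre and turned like its row-mates, left the two seconds untouched on the slab, and handed the job in at about 38 s; it returned no verdict.

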